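Load a column cartridge into its sprung holder

TASK

Take the blue-banded column cartridge from the rack and load it in the bench holder: press its brass nose into the brass spring cup, then tip its black tail down into the blue end pocket and leave it lying level, fully home between spring and end stop. Work by feel and do not force or knock it: the spring is fully in at about 8 N, and more than 20 N in all between cartridge and holder would hurt the seals. Leave the other two cartridges and the small jar where they are.

Things in the scene. Friction and masses are not known exactly. Their poses are not given: they have to be found in the camera images.
- blue_col_center (a point): centre of the blue-banded column cartridge: steel barrel 22 mm dia x 80 mm with blue bands, plus a 15 mm stub of 12 mm dia at each end, 110 mm overall, 0.13 kg. x runs along it from the brass round-tipped nose (-55 mm) to the black flat-ended tail (+55 mm). Starts level in the rack, centre 36 mm above the table, nose on the robot's side. Grip the barrel from above, best about 12 mm from its middle towards the nose.
- blue_col_nose (a point): tip of the blue-banded cartridge's brass nose, on its axis
- holder: column holder, fixed: aluminium plate 220 x 90 x 8 mm (x -120 to +100). Origin on its underside, z up, x from spring end (nearer the robot) to end stop. The cradle on it is clamped with its centre anywhere within 12 mm of the origin along x: this offset is not measured, it must be felt or seen. Between cup mouth (x -36) and pocket (x +48) there is only cradle floor, 14 mm above the table: finger room.
- holder_seat (a point): 46 mm above the holder's origin, axes as the holder's: centre of the seated cartridge, but for the cradle's unknown offset (up to 12 mm along x). From the cup's resting face to the stop face it is 103 mm, so the spring must be pressed in between 7 and 9.5 mm to let the 110 mm cartridge's tail past the stop; seated it holds at 7 mm.
- holder_cup (a point): nominal contact face of the brass spring cup at rest, on the seated axis (-48 mm in x; the cradle's unknown offset adds). It slides 9.5 mm to -x: 2 N + 0.6 N/mm, 7.7 N fully in, damped, then a hard stop. The cup reaches 7 to 9 mm out, with flared sides 17 mm apart, floor 6.5 mm below and roof 15 mm above the axis (roof top 65 mm above table): the nose enters from the front, best tail-up about 20 degrees.
- holder_stop (a point): nominal face of the blue end stop, on the seated axis (+55 mm in x; the same unknown offset adds). Wall 9 mm thick, top 8 mm above the axis. The pocket before it is open on top, 7 mm long, 16 mm wide with flared sides, floor 6 mm below the axis: the tail stub lies on it.
- rack: white cartridge rack, 100 x 210 mm plate 8 mm thick, origin under its centre; three places 70 mm apart along its y, each with two V supports (8 mm thick, 30 mm either side of the cartridge's middle, tops 33 mm above the table). Fixed.
- orange_col_center (a point): centre of the orange-banded column cartridge in the white rack (same size as the blue one, noses all on the robot's side); leave it alone
- green_col_center (a point): centre of the green-banded column cartridge in the white rack (same size as the blue one, noses all on the robot's side); leave it alone
- jar: small glass jar with white lid, 44 mm dia x 50 mm, origin under its base; leave it alone
Not all that is in view belongs to the job. What is shaped like the part that bears blue_col_center but pink or purple is not meant.

How it is judged:
On the way:
1. the blue-banded cartridge presses its nose against the holder's spring (over 4 N) while its tail is still raised (by more than 4 degrees) (contact force between blue_col and holder above 4 N and angle between blue_col_center's own x axis and vertical between 1 and 1.5 rad and x of blue_col_nose in the frame of holder between -0.085 and -0.03 m and y of blue_col_nose in the frame of holder between -0.008 and 0.008 m and z of blue_col_nose in the frame of holder between 0.036 and 0.062 m), for 0.1 s.
At the end, for the whole second after the job is handed in: The blue-banded cartridge lies at rest in the holder between spring cup and end pocket: nose towards the spring, its axis along the holder's within 4 degrees, its centre 46 +-2.5 mm above the holder's underside, within 4 mm of the holder's midline and within 18 mm of its origin along x (z of blue_col_center in the frame of holder between 0.0435 and 0.0485 m and y of blue_col_center in the frame of holder between -0.004 and 0.004 m and x of blue_col_center in the frame of holder between -0.018 and 0.018 m and x of blue_col_nose in the frame of holder below -0.03 m and angle between the x axis of blue_col_center and the x axis of holder, either way round below 0.07 rad and linear speed of blue_col below 0.01 m/s); the robot touches nothing.
It fails at once if the cartridge is pressed or knocked against the holder with more than 20 N, all their contacts added (a seated cartridge alone makes about 12 N: spring and stop) (contact force between blue_col and holder above 20 N).
It fails at once if another cartridge is moved more than 15 mm (distance of any of orange_col_center, green_col_center from where it was at the start of the episode above 0.015 m).
It fails at once if the small jar is moved more than 30 mm or tipped (distance of jar from where it was at the start of the episode above 0.03 m or angle between jar's own z axis and vertical above 0.4 rad).
It also fails if it takes over 72 s, if anything falls off the work surface, if the arm or the gripper's body presses on something with over 40 N, if the wrist force passes 120 N, or if a joint passes its speed limit or range.

ROBOT

A 6-joint arm with a two-finger parallel gripper is mounted at the origin on the work surface. World frame = base frame: x ahead of the robot, y to its left, z up, the work surface at z = 0. Lengths are in m, angles in rad, forces in N, time in s.
With the tool pointing down it reaches from about 0.3 to 0.775 m from the base axis. Payload 14.6 kg.
Tool frame: the origin (TCP) lies at the very end of the fingers, on their centre line; the grasp point (between the pads) lies 19 mm behind it; y points along the fingers, x is the direction in which the jaws open and shut, and the axes are right-handed (so a half turn about y gives the same grasp; the last joint's range is limited). The gripper opens to 94 mm and grips with 3 to 60 N. Pads are 16 mm wide; open, the fingers measure 119 mm over their backs; the gripper's body (75 mm by 177 mm) begins 78 mm behind the grasp point.
Start: joints at [1.249, 0.3, 1.521, -0, 1.321, -0.067], TCP at [0.139, 0.532, 0.174] pointing down, gripper open.
Joint ranges: [-3.03, 3.03], [-0.79, 2.21], [0.23, 2.52], [-1.04, 4.18], [0, 3.07], [-2.55, 2.55]. Speed limits (rad/s): [2.22, 2.22, 2.57, 3.14, 3.14, 3.14].

INTERFACE

Orientations are given as [roll, pitch, yaw] about the fixed x, y, z axes, in that order (R = Rz(yaw) Ry(pitch) Rx(roll)).
In Python, from station import get_obs, cams, hand_in gives the robot as it stands. The module is installed in compiled form; this text tells all that it offers.
- The arm moves only by the tool step_arm, never from a script. Its argument "plan" is a list of rows, each an object with "grip": the closure, from -1 (fully open) to 1 (shut), so that 0 is half open; "slide": the shift along the tool's x, y, z in m, a list of three; "spin": the turn about the tool's y in degrees. A call has 1 to 20 rows; each row shifts and turns the commanded pose from where the row before left it, along the tool's axes as they then stand; what a row does not reach is not made up. A row lasts 1/12 s, in which the tool goes at most 41.7 mm and 7.16 degrees, less where a joint would pass 70% of its speed; a pose out of reach is approached as far as the arm can. A call is refused whole if a number of a shift passes 0.0417 or a number of a turn 7.16, either way. A call with a gripper value outside its range is refused whole. The fingers move at their own pace and stop on an object; "force" is the grip in N (left out, the last holds). Time passes only in rows, so rows that do not move let the fingers close. It gives the time, the measured TCP pose, the force and the opening at its end, in the units of the state.
- get_obs(): the state, without advancing time (a new reading comes with each control period).
- cams.camera(name): name is "side" or "top" or "wrist"; returns the picture (420x560x3 uint8, blue, green, red); there is no depth.
- cams.calibration(name): a dict with "K" (3x3 intrinsics, pixels), "T" (4x4, takes a point from camera to world coordinates). Camera axes: x right, y up, looking along -z (the intrinsics and any distortion apply to the point x, -y, -z); pixel columns grow to the right and rows downward; lengths in m; the calibration is good to about 2 mm. The wrist camera is an equidistant fisheye: a pixel r from the principal point sees the ray r / f radians off the axis. A picture is of the moment at which its call begins: read the wrist's pose just before it. calibration takes no time and is no camera call; for the wrist camera it gives the pose at the moment of the call.
- hand_in(): hands the job in, once; it reports no verdict.
The state is a dict: "time_s": time; "qpos": joint angles; "joint_vel": joint speeds; "tau": joint torques, N m; "ee_pos": TCP position; "eef_rot": TCP orientation; "force": force on the tool from outside, world axes, zero at the start; "moment": the same for the moment, N m; "grip_width": finger opening in m.
Only numpy, scipy, OpenCV 4.12 (cv2) and the standard library are available. Lean on these libraries where they do the work, as an engineer would, in place of code of your own. Each camera call takes 0.05 s, during which the arm holds its last target.

## Working session

There is one attempt and no reset: what is moved stays moved. The work goes in short steps, Python scripts to look and compute and a tool call to move; the robot and the scene stay as the last step left them, time stands still between calls to the robot, and variables do not carry over. Pictures are saved under pics/ and viewed, and the job is handed in when it is done.

Besides the shell and the picture viewer there is one more tool, called after "Emit:" as a command line: name --argument value ..., lists and objects as JSON in quotes. step_arm: Moves the arm, as the interface text tells. Its arguments: {"type":"object","properties":{"plan":{"type":"array","items":{"type":"object","properties":{"grip":{"type":"number"},"slide":{"type":"array","items":{"type":"number"}},"spin":{"type":"number"}}}},"force":{"type":"number"}},"required":["plan"]}

```bash
mkdir -p pics; python3 - <<'E'
from station import get_obs,cams
import cv2
for n in ("top","side","wrist"):
    im=cams.camera(n); cv2.imwrite(f"pics/{n}0.png",im)
    c=cams.calibration(n); print(n,c["K"].round(1).tolist(),c["T"].round(4).tolist(),[k for k in c])
o=get_obs()
for k,v in o.items(): print(k,v)
E
```

```text
top [[447.7, 0.0, 277.9], [0.0, 447.7, 207.7], [0.0, 0.0, 1.0]] [[-0.0046, 0.9841, -0.1773, 0.3473], [-0.9993, -0.0111, -0.0359, 0.0375], [-0.0374, 0.177, 0.9835, 0.9423], [0.0, 0.0, 0.0, 1.0]] ['K', 'T']
side [[383.7, 0.0, 283.6], [0.0, 383.7, 211.4], [0.0, 0.0, 1.0]] [[0.9818, 0.1244, -0.1435, 0.4259], [-0.1895, 0.5959, -0.7803, -0.4482], [-0.0115, 0.7933, 0.6087, 0.4568], [0.0, 0.0, 0.0, 1.0]] ['K', 'T']
wrist [[325.2, 0.0, 276.2], [0.0, 325.2, 205.0], [0.0, 0.0, 1.0]] [[0.2529, -0.9377, -0.2382, 0.0697], [0.9675, 0.2445, 0.0646, 0.55], [-0.0024, -0.2468, 0.9691, 0.3851], [0.0, 0.0, 0.0, 1.0]] ['K', 'T']
time_s 0.15
qpos [ 1.24942586e+00  3.00337913e-01  1.52142794e+00  1.27871695e-05
  1.32069497e+00 -6.66403724e-02]
joint_vel [ 0.00187684  0.00023042 -0.0035912  -0.00073514  0.00136044  0.000852  ]
tau [-4.98969021e-04 -5.31954682e+01 -3.52827251e+01  7.08050025e-02
  2.35649437e-02 -5.09154029e-05]
ee_pos [0.13854176 0.53203579 0.17392418]
eef_rot [-1.57072616e+00  8.65420301e-04  1.31606309e+00]
force [ 0.53463654  0.28000608 -0.28174497]
moment [-0.02536599  0.05481849  0.01527726]
grip_width 0.09376038750881746
```

View pics/top0.png

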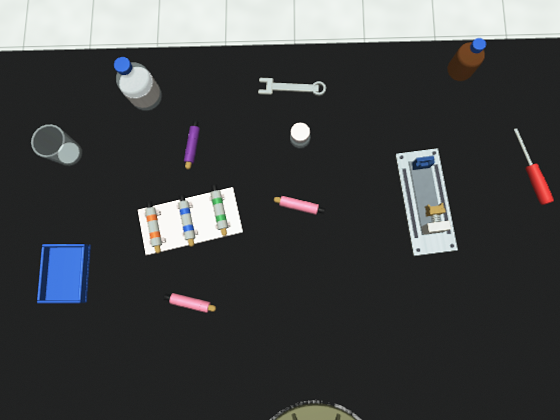

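View pics/side0.png

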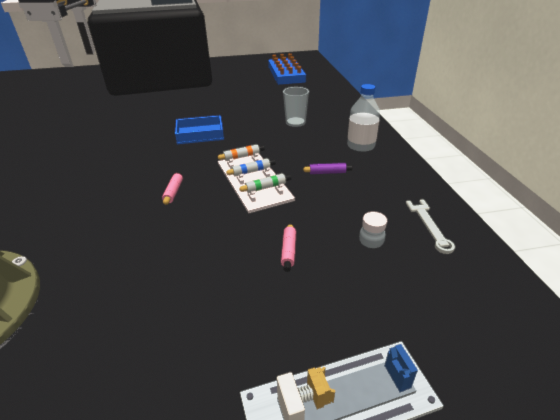

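View pics/wrist0.png

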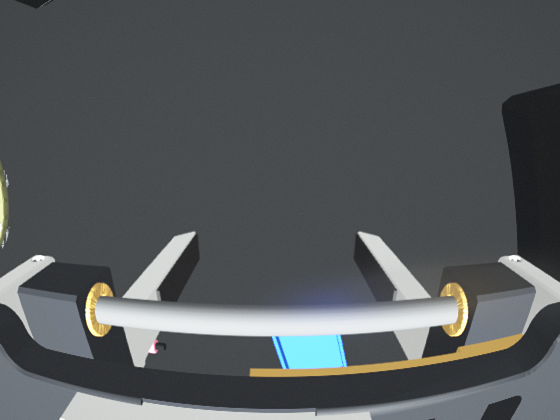

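```bash
cat > h.py <<'E'
import numpy as np, cv2
from station import get_obs,cams
def ray(n,px,c=None):
    c=c or cams.calibration(n); K,T=c["K"],c["T"]
    d=np.array([(px[0]-K[0,2])/K[0,0],-(px[1]-K[1,2])/K[1,1],-1.0]); d=T[:3,:3]@d
    return T[:3,3],d/np.linalg.norm(d)
def plane(n,px,z):
    o,d=ray(n,px); return o+d*(z-o[2])/d[2]
def proj(n,p):
    c=cams.calibration(n); K,T=c["K"],c["T"]
    q=T[:3,:3].T@(np.array(p)-T[:3,3]); return K[0,0]*q[0]/-q[2]+K[0,2], K[1,1]*(-q[1])/-q[2]+K[1,2]
def tri(p1,p2,n1="top",n2="side"):
    o1,d1=ray(n1,p1);o2,d2=ray(n2,p2)
    A=np.stack([d1,-d2],1); s=np.linalg.lstsq(A,o2-o1,rcond=None)[0]
    a,b=o1+s[0]*d1,o2+s[1]*d2; return (a+b)/2,np.linalg.norm(a-b)
E
python3 - <<'E'
import cv2
t=cv2.imread("pics/top0.png");s=cv2.imread("pics/side0.png")
f=lambda im,x,y,w,h,k,n:cv2.imwrite(n,cv2.resize(im[y:y+h,x:x+w],None,fx=k,fy=k,interpolation=cv2.INTER_CUBIC))
f(t,380,140,100,125,4.8,"pics/t_holder.png"); f(t,130,180,130,80,6,"pics/t_rack.png")
f(s,230,335,220,85,3.6,"pics/s_holder.png"); f(s,210,135,100,80,7,"pics/s_rack.png")
E
```

```text
(no output)
```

View pics/t_holder.png

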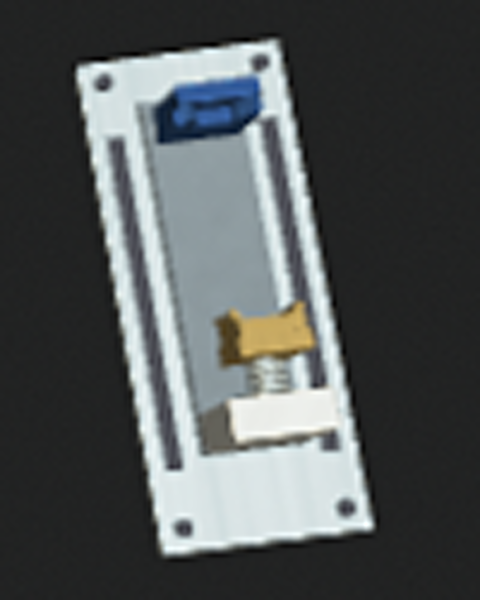

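View pics/t_rack.png

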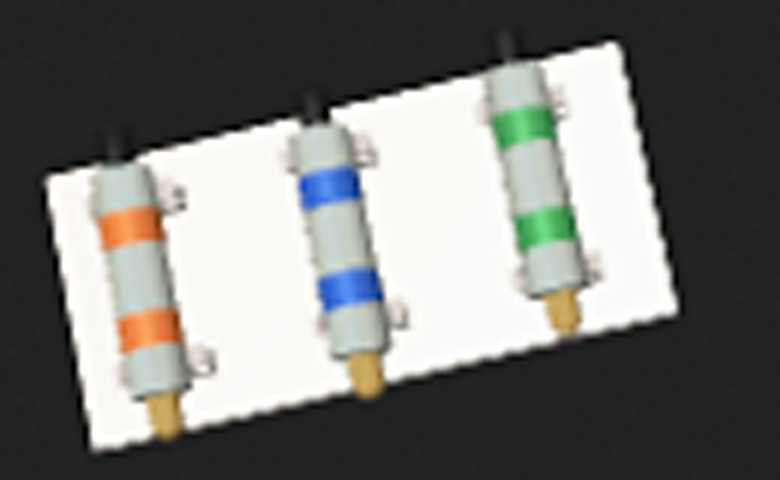

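View pics/s_holder.png

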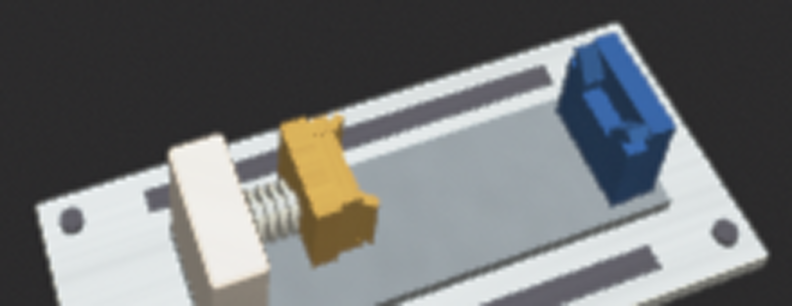

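View pics/s_rack.png

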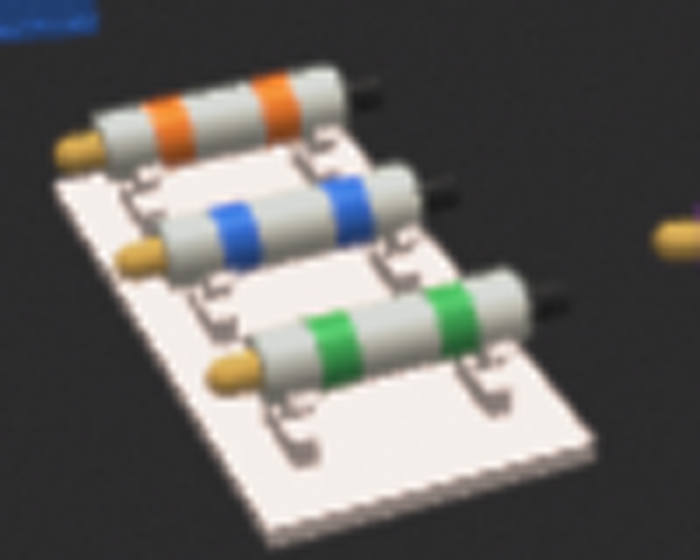

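```bash
cat > m.py <<'E'
from h import *
t=cv2.imread("pics/top0.png");s=cv2.imread("pics/side0.png")
# holder plate
m=(t.max(2)>75).astype(np.uint8); m[:, :385]=0; m[:, 470:]=0; m[:140]=0; m[265:]=0
cs,_=cv2.findContours(m,cv2.RETR_EXTERNAL,cv2.CHAIN_APPROX_NONE); c=max(cs,key=cv2.contourArea)
pts=np.array([plane("top",p,0.008)[:2] for p in c[:,0].astype(float)])
r=cv2.minAreaRect((pts*1000).astype(np.float32)); print("holder rect mm",r)
b=cv2.boxPoints(r); print(b.round(1).tolist())
# line fits on the long sides: 
c0=np.array(r[0])/1000
# bands
def blobs(im,hl,hh,box,amin=15):
    h=cv2.cvtColor(im,cv2.COLOR_BGR2HSV); mm=cv2.inRange(h,(hl,110,60),(hh,255,255)); q=np.zeros_like(mm); x,y,w,hh_=box; q[y:y+hh_,x:x+w]=mm[y:y+hh_,x:x+w]
    n,l,st,ce=cv2.connectedComponentsWithStats(q); return [(st[i,4],ce[i].round(2).tolist()) for i in range(1,n) if st[i,4]>=amin]
print("top blue",blobs(t,100,130,(130,180,130,80)))
print("side blue",blobs(s,100,130,(210,140,100,75)))
print("top brass rack",blobs(t,12,28,(130,180,130,80)))
print("top brass cup",blobs(t,12,28,(385,150,80,100)), "stop",blobs(t,100,130,(385,145,80,100)))
E
python3 m.py
```

```text
holder rect mm ((527.6011962890625, -239.40591430664062), (221.97036743164062, 92.19799041748047), 6.790383338928223)
[[411.8999938964844, -206.8000030517578], [422.79998779296875, -298.29998779296875], [643.2999877929688, -272.1000061035156], [632.4000244140625, -180.5]]
top blue [(np.int32(53), [184.42, 210.75]), (np.int32(54), [187.69, 227.69])]
side blue [(np.int32(44), [259.5, 164.52]), (np.int32(46), [243.5, 168.09])]
top brass rack [(np.int32(20), [150.35, 217.7]), (np.int32(27), [223.63, 231.11]), (np.int32(20), [153.5, 234.5]), (np.int32(34), [190.79, 242.41]), (np.int32(32), [157.25, 248.94])]
top brass cup [(np.int32(155), [434.88, 209.63])] stop [(np.int32(168), [424.33, 161.55])]
```

```bash
cat > m2.py <<'E'
from h import *
yaw=np.deg2rad(6.79); ex=np.array([np.cos(yaw),np.sin(yaw)]); ey=np.array([-ex[1],ex[0]])
O=np.array([.5276,-.2394])+.010*ex
print("holder origin",O.round(4))
def H(p): d=np.array(p[:2])-O; return (np.array([d@ex,d@ey])*1000).round(1)
P=lambda px,k,ox,oy:(px[0]/k-.5/1+.5/k+ox, px[1]/k-.5+.5/k+oy)
# bands
for a,b in (((184.42,210.75),(259.5,164.52)),((187.69,227.69),(243.5,168.09))):
    print("tri",tri(a,b)[0].round(4),tri(a,b)[1].round(4)," plane44",plane("top",a,.044).round(4), "side44", plane("side",b,.044).round(4))
# holder features: stop wall top (z .054), cup roof top (z .065)
for n,px in {"stop top back L":(180,88),"stop top back R":(258,78),"stop front top L":(168,108)}.items():
    print(n,H(plane("top",P(px,4.8,380,140),.054)))
for n,px in {"cup front roof L":(238,318),"cup front roof R":(300,308),"cup back roof L":(242,364),"cup back R":(312,350)}.items():
    print(n,H(plane("top",P(px,4.8,380,140),.065)))
for n,px in {"stop top back far":(617,38),"stop top back near":(672,127),"stop lower front near":(617,203)}.items():
    print("side",n,H(plane("side",P(px,3.6,230,335),.054 if 'top' in n else .014)))
for n,px in {"front roof far":(340,122),"front roof near":(375,205),"back far":(285,125),"back near":(318,215)}.items():
    print("side cup",n,H(plane("side",P(px,3.6,230,335),.065)))
E
python3 m2.py
```

```text
holder origin [ 0.5375 -0.2382]
tri [0.5062 0.2644 0.036 ] 0.0006  plane44 [0.5051 0.2624 0.044 ] side44 [0.5044 0.2508 0.044 ]
tri [0.4708 0.2564 0.0363] 0.0004  plane44 [0.47   0.2545 0.044 ] side44 [0.4698 0.2434 0.044 ]
stop top back L [72.  15.9]
stop top back R [ 72.  -17.3]
stop front top L [64.  22.4]
cup front roof L [-30.3  13.3]
cup front roof R [-29.5 -12.3]
cup back roof L [-49.3  15.2]
cup back R [-47.3 -13.9]
side stop top back far [72.2 14.9]
side stop top back near [ 71.7 -17.8]
side stop lower front near [ 42.7 -33.6]
side cup front roof far [-28.4   9.9]
side cup front roof near [-28.6 -17. ]
side cup back far [-44.6  14.2]
side cup back near [-45.4 -14.6]
```

```bash
python3 - <<'E'
import cv2
t=cv2.imread("pics/top0.png");s=cv2.imread("pics/side0.png")
f=lambda im,x,y,w,h,k,n:cv2.imwrite(n,cv2.resize(im[y:y+h,x:x+w],None,fx=k,fy=k,interpolation=cv2.INTER_CUBIC))
f(t,405,150,45,30,16,"pics/t_stop.png"); f(t,420,195,40,45,13,"pics/t_cup.png")
f(s,275,335,150,85,5.3,"pics/s_both.png")
E
```

```text
(no output)
```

View pics/t_stop.png

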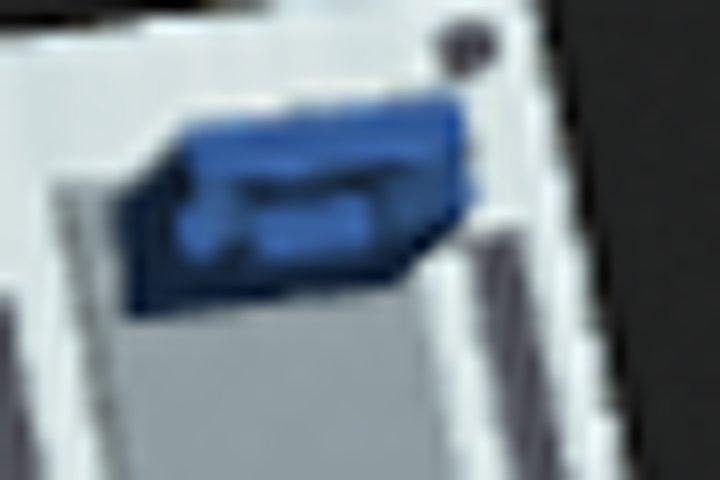

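View pics/t_cup.png

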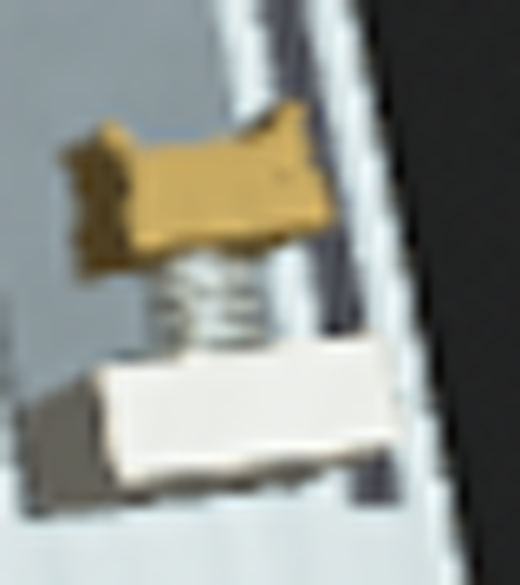

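View pics/s_both.png

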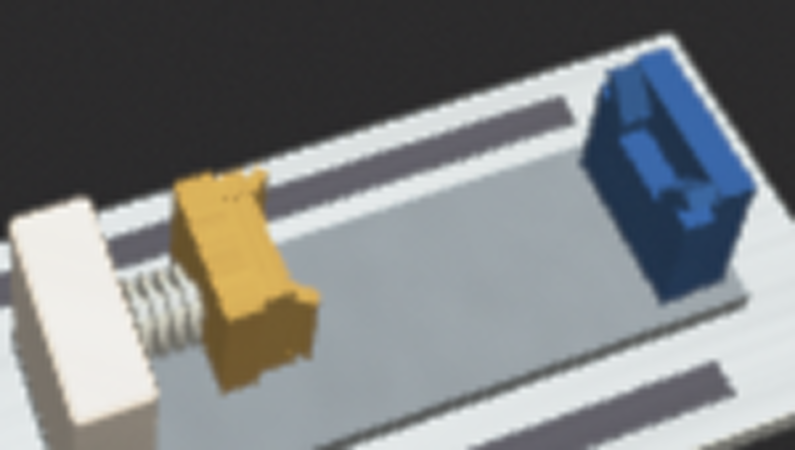

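```bash
python3 - <<'E'
from h import *
t=cv2.imread("pics/top0.png")
m=(t.min(2)>200).astype(np.uint8); q=np.zeros_like(m); q[180:260,130:260]=m[180:260,130:260]
q=cv2.morphologyEx(q,cv2.MORPH_CLOSE,np.ones((5,5)))
c=max(cv2.findContours(q,cv2.RETR_EXTERNAL,cv2.CHAIN_APPROX_NONE)[0],key=cv2.contourArea)
pts=np.array([plane("top",p,0.008)[:2] for p in c[:,0].astype(float)])
print(cv2.minAreaRect((pts*1000).astype(np.float32)))
P=lambda px,k,ox,oy:(px[0]/k-.5+.5/k+ox, px[1]/k-.5+.5/k+oy)
a,b,d=[plane("top",P(p,6,130,180),.008)[:2] for p in ((95,450),(678,315),(46,176))]
print(a,b,d, np.degrees(np.arctan2(*(a-b)[::-1]))-90, np.degrees(np.arctan2(*(d-a)[::-1])))
n=plane("top",P((367,385),6,130,180),.036);tl=plane("top",P((312,108),6,130,180),.036); print(n,tl,np.degrees(np.arctan2(*(tl-n)[:2][::-1])))
E
```

```text
((494.83441162109375, 244.41014099121094), (99.14251708984375, 176.1481170654297), 12.982054710388184)
[0.41865868 0.35121786] [0.4644436  0.14629612] [0.51658501 0.37368997] 12.594535589611226 12.924451049911951
[0.43791875 0.24913439 0.036     ] [0.5344609  0.27129482 0.036     ] 12.927812174286695
```

```bash
cat >> h.py <<'E'
def delta(target,yaw_t=None):
    "tool-frame slide (mm) to target [x,y,z] m, in the frame after spinning to yaw_t (deg)"
    o=get_obs(); y=np.degrees(o["eef_rot"][2]); sp=0 if yaw_t is None else -((yaw_t-y+180)%360-180)
    a=np.radians(y-sp); d=np.array(target)-o["ee_pos"]
    return sp, (np.array([d[0]*np.cos(a)+d[1]*np.sin(a), -d[2], -d[0]*np.sin(a)+d[1]*np.cos(a)])*1000).round(2)
E
python3 -c "
from h import *
print(delta([.4768,.2577,.110],102.8))"
```

```text
(np.float64(-27.39513945838516), array([-342.46,   63.92, -269.07]))
```

Emit:
step_arm --plan '[{"grip": -0.1,"slide": [0,0,0],"spin": -6.85},{"grip": -0.1,"slide": [0,0,0],"spin": -6.85},{"grip": -0.1,"slide": [0,0,0],"spin": -6.85},{"grip": -0.1,"slide": [0,0,0],"spin": -6.85},{"grip": -0.1,"slide": [-0.0245,0,-0.0192],"spin": 0},{"grip": -0.1,"slide": [-0.0245,0,-0.0192],"spin": 0},{"grip": -0.1,"slide": [-0.0245,0,-0.0192],"spin": 0},{"grip": -0.1,"slide": [-0.0245,0,-0.0192],"spin": 0},{"grip": -0.1,"slide": [-0.0245,0,-0.0192],"spin": 0},{"grip": -0.1,"slide": [-0.0245,0,-0.0192],"spin": 0},{"grip": -0.1,"slide": [-0.0245,0,-0.0192],"spin": 0},{"grip": -0.1,"slide": [-0.0245,0,-0.0192],"spin": 0},{"grip": -0.1,"slide": [-0.0245,0,-0.0192],"spin": 0},{"grip": -0.1,"slide": [-0.0245,0,-0.0192],"spin": 0},{"grip": -0.1,"slide": [-0.0245,0,-0.0192],"spin": 0},{"grip": -0.1,"slide": [-0.0245,0,-0.0192],"spin": 0},{"grip": -0.1,"slide": [-0.0245,0,-0.0192],"spin": 0},{"grip": -0.1,"slide": [-0.0245,0,-0.0192],"spin": 0},{"grip": -0.1,"slide": [0,0,0],"spin": 0},{"grip": -0.1,"slide": [0,0,0],"spin": 0}]' --force 15

```text
time_s: 1.82
ee_pos: [0.4773, 0.2564, 0.1739]
eef_rot: [-1.57, 0.0, 1.792]
force: [-0.5, -0.2, 0.6]
grip_width: 0.0519
```

```bash
python3 - <<'E'
from h import *
o=get_obs(); print(o["time_s"],o["ee_pos"],np.degrees(o["eef_rot"]),o["force"],o["grip_width"])
print(delta([.4768,.2577,.110],102.8), delta([.4768,.2577,.017],102.8))
cv2.imwrite("pics/w1.png",cams.camera("wrist"))
E
```

```text
1.8167 [0.47727868 0.25636681 0.17386506] [-8.99501670e+01  6.64657548e-03  1.02668554e+02] [-0.51950196 -0.24526322  0.64371744] 0.051941052143462625
(np.float64(-0.13144622323750355), array([ 1.41, 63.87,  0.17])) (np.float64(-0.13144622323750355), array([  1.41, 156.87,   0.17]))
```

View pics/w1.png

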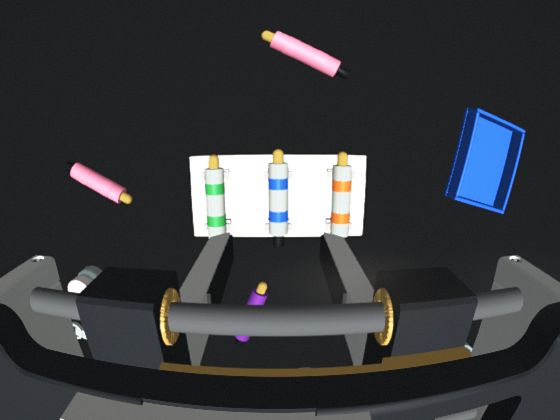

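```bash
cat >> h.py <<'E'
def wray(px,c):
    K,T=c["K"],c["T"]; u=np.array([(px[0]-K[0,2]),-(px[1]-K[1,2])])/K[0,0]; th=np.linalg.norm(u)
    d=np.array([*(u/th*np.sin(th)),-np.cos(th)]); return T[:3,3],T[:3,:3]@d
def wplane(px,z,c):
    o,d=wray(px,c); return o+d*(z-o[2])/d[2]
E
python3 - <<'E'
from h import *
c=cams.calibration("wrist"); im=cv2.imread("pics/w1.png")
h=cv2.cvtColor(im,cv2.COLOR_BGR2HSV); m=cv2.inRange(h,(100,110,60),(130,255,255)); m[:, :255]=0; m[:,300:]=0
n,l,st,ce=cv2.connectedComponentsWithStats(m)
P=[wplane(ce[i],.036,c) for i in range(1,n) if st[i,4]>20]; print(P,sum(P)/len(P)); d=P[0]-P[1]; print(np.degrees(np.arctan2(d[1],d[0])))
E
```

```text
[array([0.4700858 , 0.25679555, 0.036     ]), array([0.50608192, 0.26501653, 0.036     ])] [0.48808386 0.26090604 0.036     ]
-167.13513846662192
```

Emit:
step_arm --plan '[{"grip": -0.1,"slide": [0.0017,0.02,0.0004],"spin": -0.15},{"grip": -0.1,"slide": [0,0.025,0],"spin": 0},{"grip": -0.1,"slide": [0,0.025,0],"spin": 0},{"grip": -0.1,"slide": [0,0.025,0],"spin": 0},{"grip": -0.1,"slide": [0,0.02,0],"spin": 0},{"grip": -0.1,"slide": [0,0.02,0],"spin": 0},{"grip": -0.1,"slide": [0,0.012,0],"spin": 0},{"grip": -0.1,"slide": [0,0.008,0],"spin": 0},{"grip": -0.1,"slide": [0,0.002,0],"spin": 0},{"grip": -0.1,"slide": [0,0,0],"spin": 0}]'

```text
time_s: 2.7
ee_pos: [0.4759, 0.2592, 0.0176]
eef_rot: [-1.571, -0.0, 1.797]
force: [-0.3, -0.2, 0.3]
grip_width: 0.052
```

```bash
python3 - <<'E'
from h import *
o=get_obs(); print(o["time_s"],o["ee_pos"],np.degrees(o["eef_rot"]),o["force"],o["grip_width"])
print(delta([.4766,.2580,.017],102.8))
E
```

```text
2.7 [0.47588462 0.25924811 0.01757444] [-9.00046059e+01 -2.63800797e-03  1.02976541e+02] [-0.31373583 -0.2328081   0.25365271] 0.05195877384848905
(np.float64(0.17654136250277475), array([-1.38,  0.57, -0.42]))
```

Emit:
step_arm --plan '[{"grip": -0.1,"slide": [-0.0014,0.0006,0],"spin": 0.15},{"grip": -0.1,"slide": [0,0,0],"spin": 0},{"grip": 0.3,"slide": [0,0,0],"spin": 0},{"grip": 0.7,"slide": [0,0,0],"spin": 0},{"grip": 1,"slide": [0,0,0],"spin": 0},{"grip": 1,"slide": [0,0,0],"spin": 0},{"grip": 1,"slide": [0,0,0],"spin": 0},{"grip": 1,"slide": [0,0,0],"spin": 0},{"grip": 1,"slide": [0,0,0],"spin": 0},{"grip": 1,"slide": [0,0,0],"spin": 0}]' --force 15

```text
time_s: 3.53
ee_pos: [0.4763, 0.2575, 0.0167]
eef_rot: [-1.571, 0.0, 1.794]
force: [0.5, 0.6, -0.3]
grip_width: 0.0019
```

```bash
python3 - <<'E'
from h import *
o=get_obs(); print(o["time_s"],o["ee_pos"],np.degrees(o["eef_rot"]),o["force"],o["moment"],o["grip_width"])
E
```

```text
3.5333 [0.47629659 0.25752301 0.01674601] [-8.99995983e+01  6.17252675e-04  1.02800828e+02] [ 0.47634153  0.64382918 -0.3425511 ] [ 0.01151327  0.01213515 -0.05138502] 0.001861837519818777
```

```bash
python3 - <<'E'
from h import *
im=cams.camera("top");cv2.imwrite("pics/t2.png",im); s=cams.camera("side"); cv2.imwrite("pics/s2.png",s)
cv2.imwrite("pics/s2c.png",cv2.resize(s[100:240,180:340],None,fx=4.2,fy=4.2,interpolation=cv2.INTER_CUBIC))
cv2.imwrite("pics/w2.png",cams.camera("wrist"))
E
```

```text
(no output)
```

View pics/s2c.png

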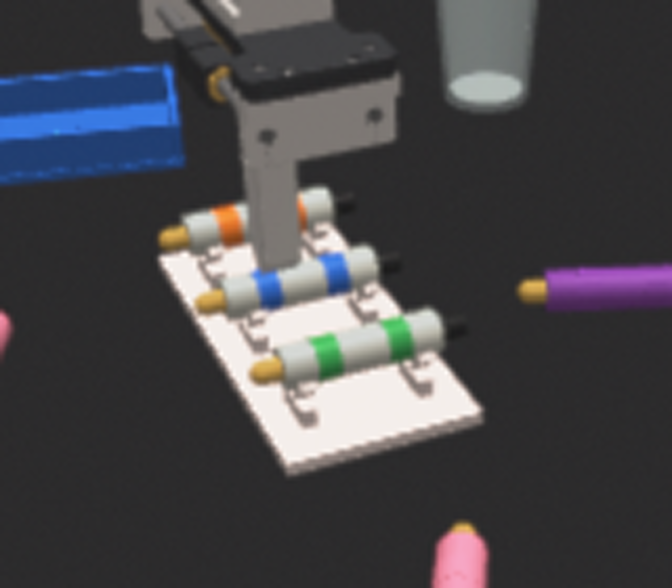

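View pics/w2.png

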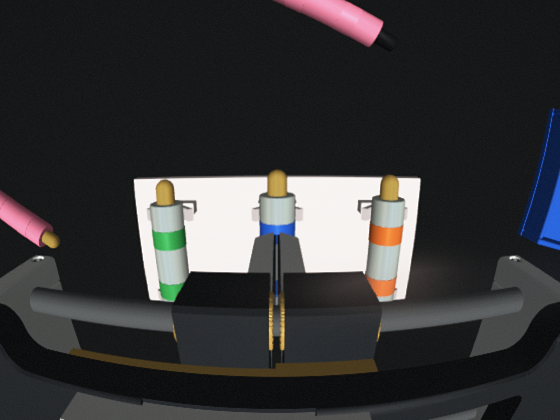

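```bash
python3 - <<'E'
from h import *
for z in (.0167,.036,.047,.055,.065): print(z,np.round(proj("side",[.4763,.2575,z]),1),np.round(proj("top",[.4763,.2575,z]),1))
c=cams.calibration("wrist"); T=c["T"]; o=get_obs(); print(T[:3,3]-o["ee_pos"],T.round(3))
E
python3 -c "
import cv2;im=cv2.imread('pics/t2.png');cv2.imwrite('pics/t2c.png',cv2.resize(im[150:310,100:280],None,fx=4,fy=4,interpolation=cv2.INTER_CUBIC))"
```

```text
0.0167 [246.8 175.4] [189.4 226.5]
0.036 [246.1 167.6] [187.3 225.2]
0.047 [245.8 163.1] [186.  224.4]
0.055 [245.5 159.8] [185.1 223.9]
0.065 [245.1 155.6] [183.8 223.2]
[-0.06946635 -0.01583623  0.21119987] [[-0.221 -0.945 -0.24   0.407]
 [ 0.975 -0.214 -0.052  0.242]
 [-0.002 -0.246  0.969  0.228]
 [ 0.     0.     0.     1.   ]]
```

View pics/t2c.png

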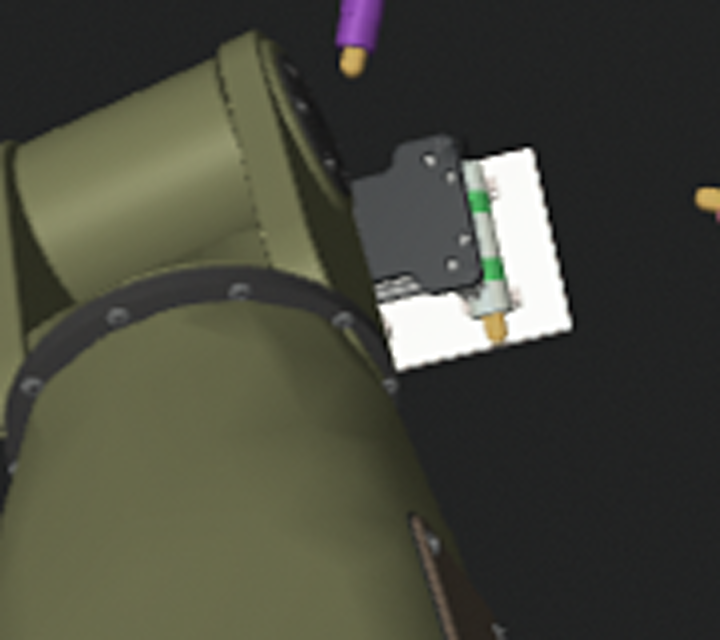

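```bash
python3 - <<'E'
from h import *
c=cams.calibration("wrist")
for z in (.03,.05,.055,.06): print(z, [wplane(p,z,c).round(4) for p in ((263,236),(291,236))])
im=cv2.imread("pics/w2.png"); cv2.imwrite("pics/w2c.png",cv2.resize(im[160:310,200:360],None,fx=4,fy=4,interpolation=cv2.INTER_CUBIC))
s=cv2.imread("pics/s2.png")
h=cv2.cvtColor(s,cv2.COLOR_BGR2HSV); m=cv2.inRange(h,(100,110,60),(130,255,255)); q=m*0; q[150:180,230:275]=m[150:180,230:275]
n,l,st,ce=cv2.connectedComponentsWithStats(q); print(st[1:,4],ce[1:])
E
```

```text
0.03 [array([0.4779, 0.2486, 0.03  ]), array([0.4739, 0.2663, 0.03  ])]
0.05 [array([0.4707, 0.2479, 0.05  ]), array([0.4672, 0.2638, 0.05  ])]
0.055 [array([0.469 , 0.2477, 0.055 ]), array([0.4655, 0.2632, 0.055 ])]
0.06 [array([0.4672, 0.2476, 0.06  ]), array([0.4638, 0.2625, 0.06  ])]
[44 44] [[259.5        164.52272727]
 [243.47727273 168.27272727]]
```

View pics/w2c.png

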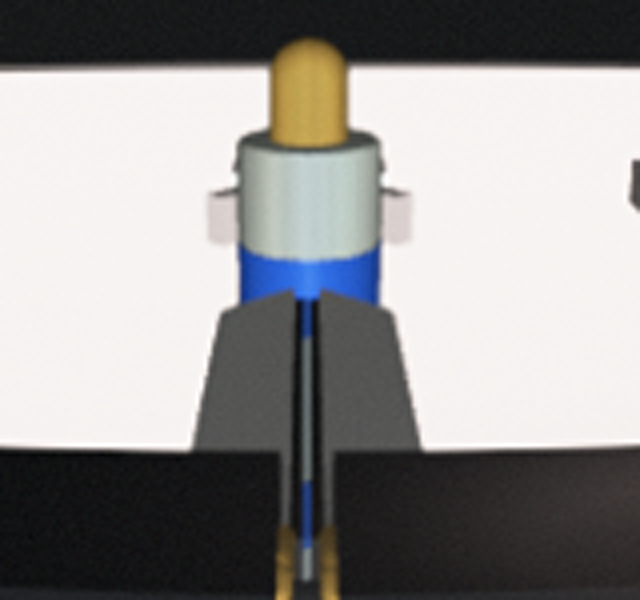

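```bash
python3 - <<'E'
import cv2
im=cv2.imread("pics/w1.png"); cv2.imwrite("pics/w1c.png",cv2.resize(im[220:320,170:390],None,fx=3.6,fy=3.6,interpolation=cv2.INTER_CUBIC))
im=cv2.imread("pics/wrist0.png"); cv2.imwrite("pics/w0c.png",cv2.resize(im[220:320,130:430],None,fx=2.6,fy=2.6,interpolation=cv2.INTER_CUBIC))
E
```

```text
(no output)
```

View pics/w1c.png

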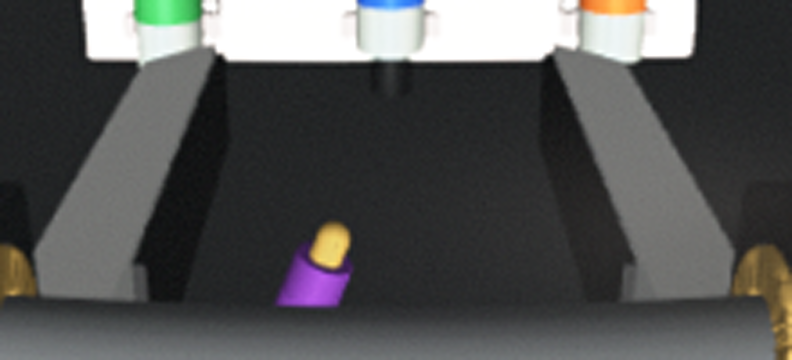

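View pics/w0c.png

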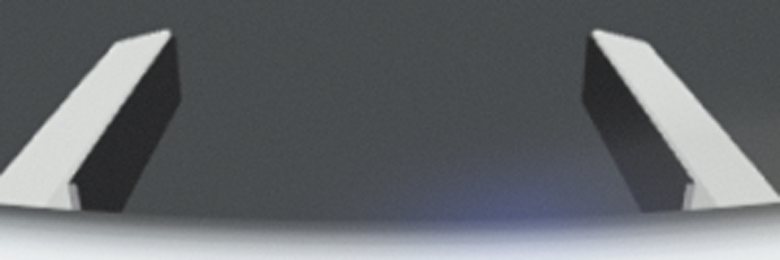

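```bash
python3 - <<'E'
from h import *
c=cams.calibration("wrist"); o=get_obs()
# use current camera pose; relative geometry to TCP is rigid
k=3.6;f=lambda p,k,ox,oy:(p[0]/k-.5+.5/k+ox,p[1]/k-.5+.5/k+oy)
for (L,R,w) in ((f((217,47),3.6,170,220),f((555,47),3.6,170,220),.052),(f((228,140),3.6,170,220),f((540,140),3.6,170,220),.052),(f((173,32),2.6,130,220),f((592,32),2.6,130,220),.094),(f((181,100),2.6,130,220),f((583,100),2.6,130,220),.094)):
    o_,a=wray(L,c); _,b=wray(R,c); 
    # points at same depth along camera -> separation w
    s=w/np.linalg.norm(a/abs(a[2])-b/abs(b[2])); p=o_+a/abs(a[2])*s; q=o_+b/abs(b[2])*s
    print("mid-TCP",((p+q)/2-o["ee_pos"]).round(4))
E
```

```text
mid-TCP [-0.0122 -0.0029  0.042 ]
mid-TCP [0.0071 0.0012 0.0328]
mid-TCP [-0.0101 -0.0024  0.0354]
mid-TCP [0.0072 0.0014 0.0329]
```

Emit:
step_arm --plan '[{"grip": -0.1,"slide": [0,-0.005,0],"spin": 0},{"grip": -0.1,"slide": [0,0,0],"spin": 0},{"grip": -0.1,"slide": [0,0,0],"spin": 0},{"grip": -0.1,"slide": [0,0,0],"spin": 0},{"grip": -0.1,"slide": [0,0,0],"spin": 0},{"grip": -0.1,"slide": [0,0.005,0],"spin": 0},{"grip": -0.1,"slide": [0,0.01,0],"spin": 0},{"grip": -0.1,"slide": [0,0,0],"spin": 0}]'

```text
time_s: 4.35
ee_pos: [0.4753, 0.257, 0.0046]
eef_rot: [-1.568, 0.001, 1.794]
force: [-0.2, 0.1, -0.3]
grip_width: 0.0495
```

```bash
python3 - <<'E'
from h import *
o=get_obs(); print(o["time_s"],o["ee_pos"],o["force"],o["grip_width"])
s=cams.camera("side"); cv2.imwrite("pics/s3c.png",cv2.resize(s[100:200,190:310],None,fx=6,fy=6,interpolation=cv2.INTER_CUBIC))
w=cams.camera("wrist");cv2.imwrite("pics/w3.png",w)
E
```

```text
4.35 [0.47529465 0.2570404  0.00457864] [-0.22092999  0.08665941 -0.25904271] 0.049537258764019515
```

View pics/s3c.png

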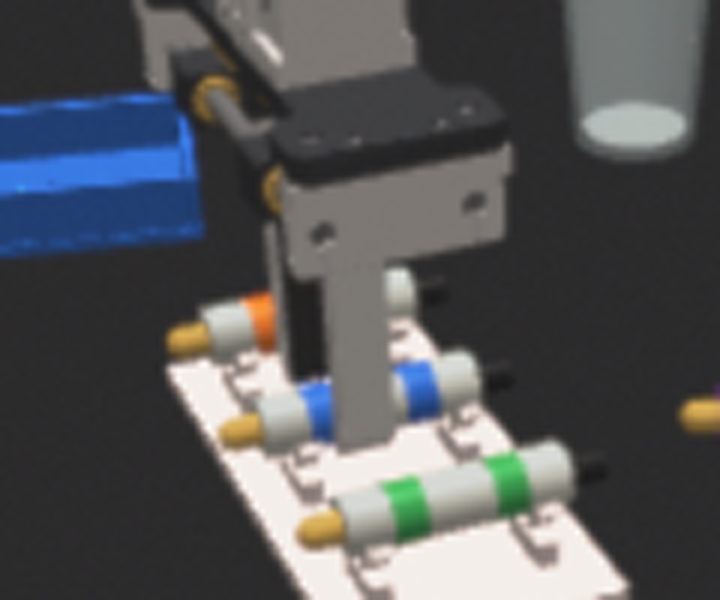

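View pics/w3.png

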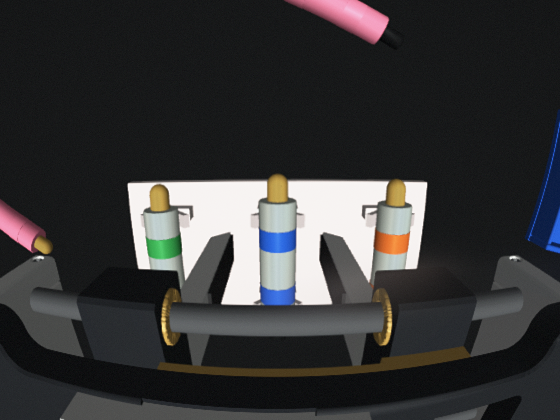

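```bash
python3 - <<'E'
from h import *
for z in (0,.02,.03,.04,.05): print(z,[np.round(proj("side",[.4753+a,.2570-b,z]),1) for a,b in ((.006,.0265),(.0083,.0366))])
E
```

```text
0 [array([251.1, 188.4]), array([252.8, 190.9])]
0.02 [array([250.5, 180.5]), array([252.2, 183. ])]
0.03 [array([250.2, 176.5]), array([251.9, 178.9])]
0.04 [array([249.9, 172.3]), array([251.6, 174.8])]
0.05 [array([249.6, 168.2]), array([251.3, 170.6])]
```

Emit:
step_arm --plan '[{"grip": -0.1,"slide": [0.0005,0.005,-0.001],"spin": 0},{"grip": -0.1,"slide": [0,0.005,0],"spin": 0},{"grip": -0.1,"slide": [0,0.005,0],"spin": 0},{"grip": -0.1,"slide": [0,0.003,0],"spin": 0},{"grip": -0.1,"slide": [0,0,0],"spin": 0},{"grip": -0.1,"slide": [0,0,0],"spin": 0}]'

```text
time_s: 4.95
ee_pos: [0.4771, 0.2582, -0.0114]
eef_rot: [-1.57, 0.0, 1.794]
force: [0.1, 0.5, -0.2]
grip_width: 0.0517
```

```bash
python3 - <<'E'
from h import *
o=get_obs(); print(o["time_s"],o["ee_pos"],o["force"],o["grip_width"])
s=cams.camera("side"); cv2.imwrite("pics/s4c.png",cv2.resize(s[100:200,190:310],None,fx=6,fy=6,interpolation=cv2.INTER_CUBIC))
E
```

```text
4.95 [ 0.47707604  0.25819196 -0.01144074] [ 0.11293202  0.50579147 -0.20233193] 0.05165827052666775
```

View pics/s4c.png

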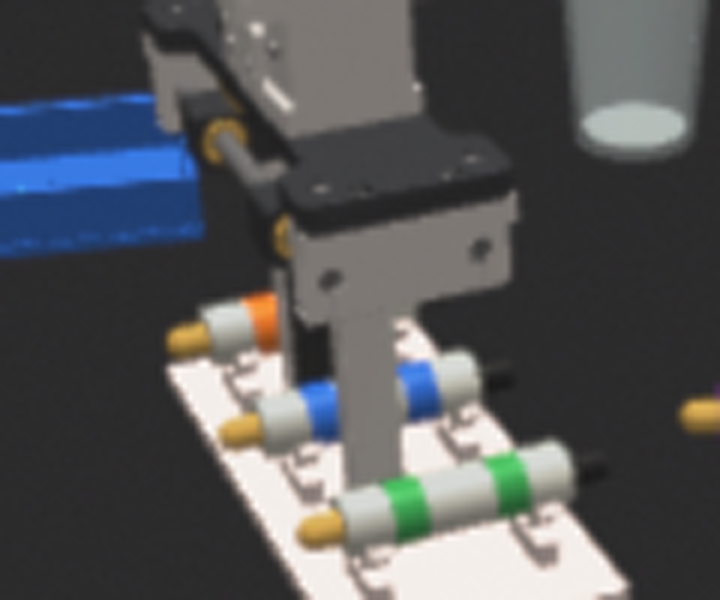

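Emit:
step_arm --plan '[{"grip": -0.1,"slide": [0,0.003,0],"spin": 0},{"grip": -0.1,"slide": [0,0.001,0],"spin": 0},{"grip": -0.1,"slide": [0,0,0],"spin": 0},{"grip": 0.3,"slide": [0,0,0],"spin": 0},{"grip": 0.7,"slide": [0,0,0],"spin": 0},{"grip": 1,"slide": [0,0,0],"spin": 0},{"grip": 1,"slide": [0,0,0],"spin": 0},{"grip": 1,"slide": [0,0,0],"spin": 0},{"grip": 1,"slide": [0,0,0],"spin": 0}]' --force 15

```text
time_s: 5.75
ee_pos: [0.4772, 0.2582, -0.0152]
eef_rot: [-1.571, 0.0, 1.794]
force: [-0.2, 0.1, -0.2]
grip_width: 0.0214
```

```bash
python3 - <<'E'
from h import *
o=get_obs(); print(o["time_s"],o["ee_pos"],np.degrees(o["eef_rot"]),o["force"],o["moment"],o["grip_width"])
E
```

```text
5.75 [ 0.47717809  0.25821993 -0.01522606] [-9.00027121e+01  1.56651785e-03  1.02801488e+02] [-0.18713704  0.08056478 -0.23112018] [-0.04375692  0.00642761  0.00644385] 0.021409484139102368
```

Emit:
step_arm --plan '[{"grip": 1,"slide": [0,-0.003,0],"spin": 0},{"grip": 1,"slide": [0,-0.006,0],"spin": 0},{"grip": 1,"slide": [0,-0.012,0],"spin": 0},{"grip": 1,"slide": [0,-0.015,0],"spin": 0},{"grip": 1,"slide": [0,-0.02,0],"spin": 0},{"grip": 1,"slide": [0,-0.02,0],"spin": 0},{"grip": 1,"slide": [0,-0.02,0],"spin": 0},{"grip": 1,"slide": [0,-0.012,0],"spin": 0},{"grip": 1,"slide": [0,-0.006,0],"spin": 0},{"grip": 1,"slide": [0,0,0],"spin": 0},{"grip": 1,"slide": [0,0,0],"spin": 0}]'

```text
time_s: 6.67
ee_pos: [0.477, 0.2582, 0.0987]
eef_rot: [-1.571, 0.0, 1.794]
force: [-0.6, 0.1, -1.6]
grip_width: 0.0214
```

```bash
python3 - <<'E'
from h import *
o=get_obs(); print(o["time_s"],o["ee_pos"],np.degrees(o["eef_rot"]),o["force"],o["moment"],o["grip_width"])
s=cams.camera("side"); cv2.imwrite("pics/s5.png",s);cv2.imwrite("pics/s5c.png",cv2.resize(s[60:200,170:330],None,fx=4,fy=4,interpolation=cv2.INTER_CUBIC))
w=cams.camera("wrist");cv2.imwrite("pics/w5.png",w)
E
```

```text
6.6667 [0.47699502 0.25816001 0.09872554] [-8.99997728e+01  4.12865674e-04  1.02801995e+02] [-0.6279541   0.14501562 -1.60281196] [0.05548167 0.04240168 0.03852767] 0.021439602514958966
```

View pics/s5c.png

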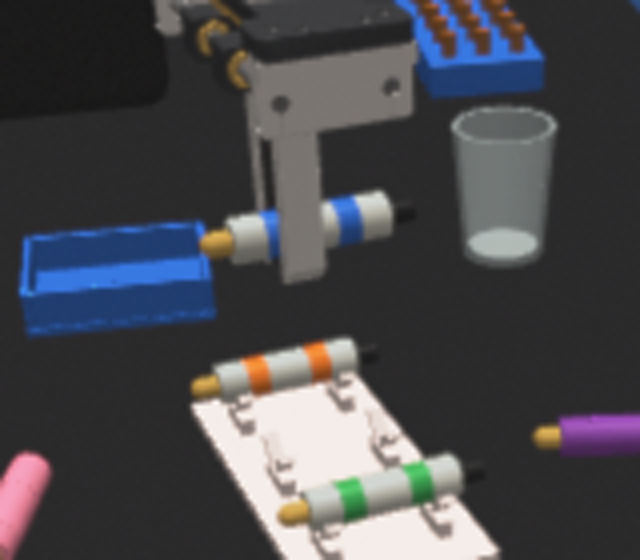

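View pics/w5.png

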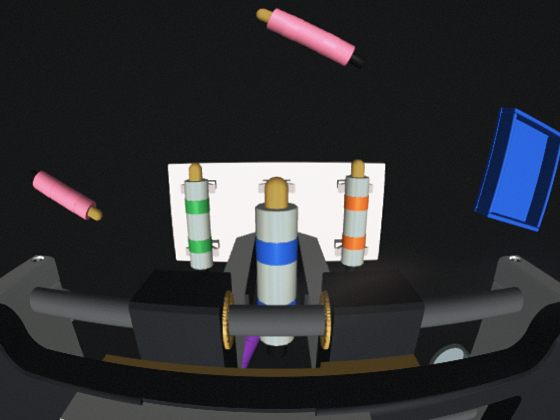

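```bash
cat >> h.py <<'E'
YAW=np.deg2rad(6.79); EX=np.array([np.cos(YAW),np.sin(YAW)]); EY=np.array([-EX[1],EX[0]]); OH=np.array([.5375,-.2382])
def HW(x,y,z): p=OH+EX*x+EY*y; return [p[0],p[1],z]
def WH(p): d=np.array(p[:2])-OH; return (np.array([d@EX,d@EY])*1000).round(2)
def st():
    o=get_obs(); f=o["force"]; fh=[f[:2]@EX,f[:2]@EY,f[2]]
    print("t",round(o["time_s"],2),"TCP",o["ee_pos"].round(4),"holder xy",WH(o["ee_pos"]),"rpy",np.degrees(o["eef_rot"]).round(2),"F holder axes",np.round(fh,2),"M",o["moment"].round(3),"w",round(o["grip_width"],4))
E
python3 -c "
from h import *
st();print(HW(.022,-.0007,.07),delta(HW(.022,-.0007,.09),96.8))"
```

```text
t 6.77 TCP [0.4767 0.258  0.0979] holder xy [ -1.73 499.93] rpy [-8.991e+01  2.000e-02  1.028e+02] F holder axes [ 0.04  0.05 -1.36] M [ 0.028 -0.009 -0.046] w 0.0213
[np.float64(0.5594284569471507), np.float64(-0.2362940157616184), 0.07] (np.float64(6.001122315847681), array([-500.64,    7.88,  -23.64]))
```

Emit:
step_arm --plan '[{"grip": 1,"slide": [0,0,0],"spin": 6.0},{"grip": 1,"slide": [-0.01,0,-0.0013],"spin": 0},{"grip": 1,"slide": [-0.02,0,-0.0013],"spin": 0},{"grip": 1,"slide": [-0.03,0,-0.0013],"spin": 0},{"grip": 1,"slide": [-0.03,0,-0.0013],"spin": 0},{"grip": 1,"slide": [-0.03,0,-0.0013],"spin": 0},{"grip": 1,"slide": [-0.03,0,-0.0013],"spin": 0},{"grip": 1,"slide": [-0.03,0,-0.0013],"spin": 0},{"grip": 1,"slide": [-0.03,0,-0.0013],"spin": 0},{"grip": 1,"slide": [-0.03,0,-0.0013],"spin": 0},{"grip": 1,"slide": [-0.03,0,-0.0013],"spin": 0},{"grip": 1,"slide": [-0.03,0,-0.0013],"spin": 0},{"grip": 1,"slide": [-0.03,0,-0.0013],"spin": 0},{"grip": 1,"slide": [-0.03,0,-0.0013],"spin": 0},{"grip": 1,"slide": [-0.03,0,-0.0013],"spin": 0},{"grip": 1,"slide": [-0.03,0,-0.0013],"spin": 0},{"grip": 1,"slide": [-0.03,0,-0.0013],"spin": 0},{"grip": 1,"slide": [-0.03,0,-0.0013],"spin": 0},{"grip": 1,"slide": [-0.014,0,0],"spin": 0},{"grip": 1,"slide": [-0.006,0,0],"spin": 0}]'

```text
time_s: 8.43
ee_pos: [0.5576, -0.2379, 0.0979]
eef_rot: [-1.57, -0.001, 1.689]
force: [0.1, 1.4, -2.1]
grip_width: 0.0217
```

```bash
python3 - <<'E'
from h import *
st(); c=cams.calibration("wrist")
w=cams.camera("wrist");cv2.imwrite("pics/w6.png",w)
s=cams.camera("side"); cv2.imwrite("pics/s6.png",s);t=cams.camera("top");cv2.imwrite("pics/t6.png",t)
st(); print(delta(HW(.022,-.0007,.09),96.8))
E
```

```text
t 8.43 TCP [ 0.5576 -0.2379  0.0979] holder xy [20.01 -2.05] rpy [-8.994e+01 -3.000e-02  9.680e+01] F holder axes [ 0.24  1.4  -2.05] M [-0.003 -0.018  0.014] w 0.0217
t 8.58 TCP [ 0.5579 -0.2351  0.0983] holder xy [20.67  0.69] rpy [-8.996e+01 -4.000e-02  9.686e+01] F holder axes [ 0.63  1.59 -0.84] M [0.053 0.048 0.038] w 0.0215
(np.float64(0.05648117069176806), array([-1.39,  8.31, -1.33]))
```

View pics/w6.png

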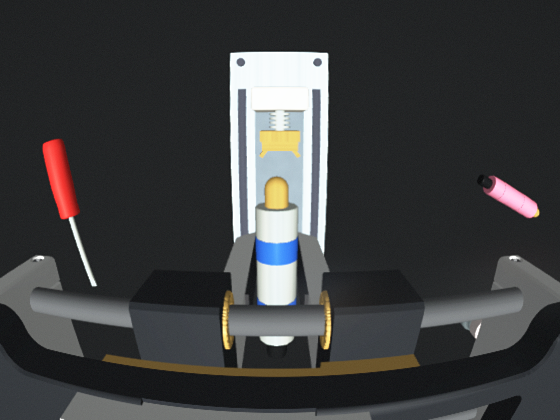

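View pics/s6.png

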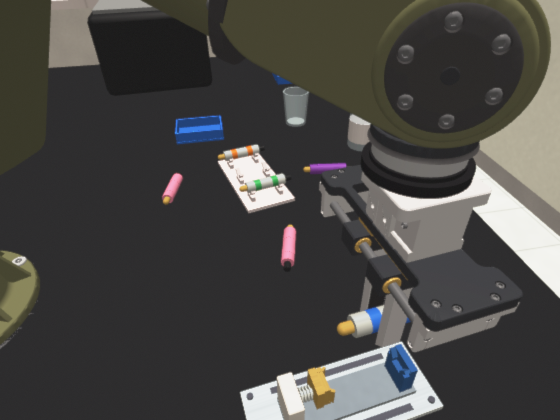

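```bash
python3 - <<'E'
import cv2
w=cv2.imread("pics/w6.png"); cv2.imwrite("pics/w6c.png",cv2.resize(w[40:220,215:345],None,fx=4,fy=3.3,interpolation=cv2.INTER_CUBIC))
E
```

```text
(no output)
```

View pics/w6c.png

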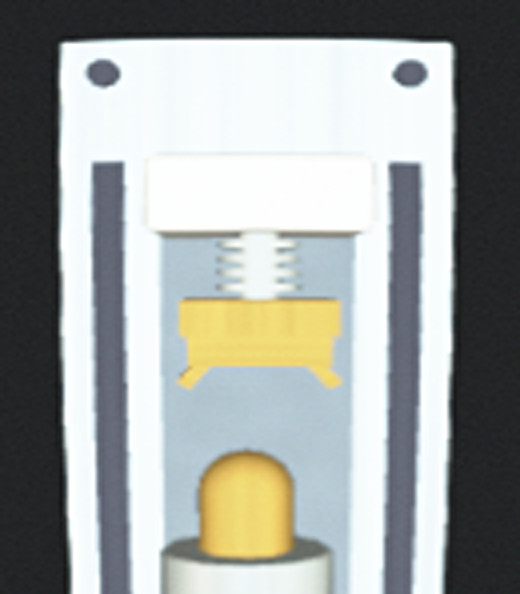

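```bash
python3 - <<'E'
from h import *
c=cams.calibration("wrist"); o=get_obs()
# camera pose at image time differed by TCP shift (approx +2.7mm y, +0.3 x): correct
c={"K":c["K"],"T":c["T"].copy()}; c["T"][:3,3]+=np.array([.5576,-.2379,.0979])-o["ee_pos"]
f=lambda p:(p[0]/4-.5+.125+215,p[1]/3.3-.5+.15+40)
Z={"plateTL":((60,43),.008),"plateTR":((453,43),.008),"plL":((66,480),.008),"plR":((449,480),.008),"roofFL":((188,365),.065),"roofFR":((333,365),.065),"roofBL":((180,300),.065),"roofBR":((340,300),.065),
"lipL":((183,386),.05),"lipR":((338,386),.05),"blkL":((146,232),.065),"blkR":((374,232),.065),"nose":((247,450),.149),"stubL":((200,555),.149),"stubR":((293,555),.149),"barL":((163,560),.149),"barR":((332,560),.149),"floorL":((160,250),.014),"floorR":((357,250),.014)}
for k,(p,z) in Z.items(): print(k,WH(wplane(f(p),z,c)))
print("TCP then",WH([.5576,-.2379]))
E
```

```text
plateTL [-119.52  -45.66]
plateTR [-119.75   44.89]
plL [  5.75 -45.47]
plR [ 5.68 45.38]
roofFL [-31.61 -13.6 ]
roofFR [-31.65  13.61]
roofBL [-46.46 -15.02]
roofBR [-46.52  14.8 ]
lipL [-25.3  -15.32]
lipR [-25.35  15.64]
blkL [-62.03 -21.29]
blkR [-62.13  21.05]
nose [-25.42  -2.46]
stubL [-9.04 -8.44]
stubR [-9.04  3.4 ]
barL [ -8.23 -13.18]
barR [-8.25  8.39]
floorL [-59.31 -22.11]
floorR [-59.39  22.13]
TCP then [19.99 -2.08]
```

Emit:
step_arm --plan '[{"grip": 1,"slide": [-0.0004,0.01,-0.0013],"spin": 0},{"grip": 1,"slide": [0,0.015,0],"spin": 0},{"grip": 1,"slide": [0,0.015,0],"spin": 0},{"grip": 1,"slide": [0,0.015,0],"spin": 0},{"grip": 1,"slide": [0,0.01,0],"spin": 0},{"grip": 1,"slide": [0,0.007,0],"spin": 0},{"grip": 1,"slide": [0,0.003,0],"spin": 0},{"grip": 1,"slide": [0,0,0],"spin": 0},{"grip": 1,"slide": [0,0,0],"spin": 0},{"grip": 1,"slide": [0,0,0],"spin": 0}]' --force 12

```text
time_s: 9.42
ee_pos: [0.5601, -0.236, 0.0245]
eef_rot: [-1.572, 0.001, 1.69]
force: [-0.2, 0.1, -1.7]
grip_width: 0.0218
```

```bash
python3 - <<'E'
from h import *
st()
w=cams.camera("wrist");cv2.imwrite("pics/w7.png",w)
s=cams.camera("side"); cv2.imwrite("pics/s7c.png",cv2.resize(s[260:420,230:450],None,fx=3.5,fy=3.5,interpolation=cv2.INTER_CUBIC))
E
```

```text
t 9.42 TCP [ 0.5601 -0.236   0.0245] holder xy [22.67 -0.5 ] rpy [-9.006e+01  4.000e-02  9.681e+01] F holder axes [-0.16  0.1  -1.65] M [-0.007  0.013  0.036] w 0.0218
```

View pics/s7c.png

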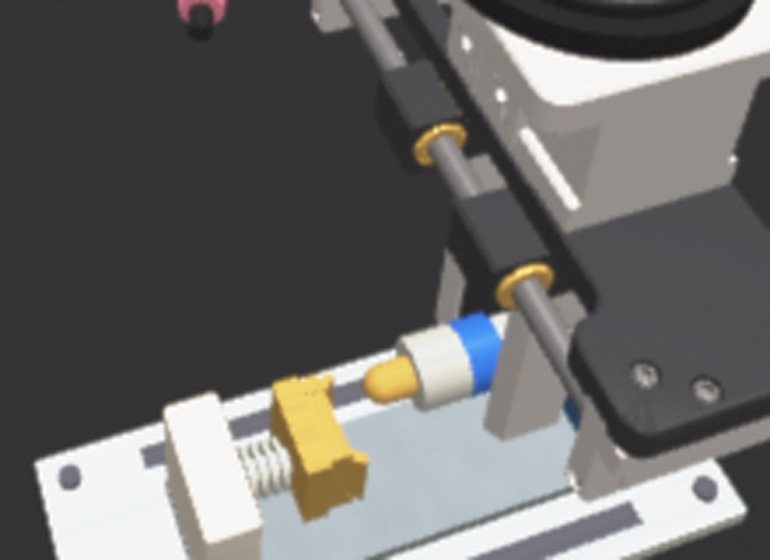

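Emit:
step_arm --plan '[{"grip": 1,"slide": [0.0008,0.003,0],"spin": 0},{"grip": 1,"slide": [0,0.003,0],"spin": 0},{"grip": 1,"slide": [0,0.002,0],"spin": 0},{"grip": 1,"slide": [0,0.002,0],"spin": 0},{"grip": 1,"slide": [0,0.001,0],"spin": 0},{"grip": 1,"slide": [0,0.001,0],"spin": 0},{"grip": 1,"slide": [0,0,0],"spin": 0}]'

```text
time_s: 10.1
ee_pos: [0.5595, -0.2351, 0.0117]
eef_rot: [-1.571, 0.0, 1.689]
force: [-1.2, -0.3, 0.6]
grip_width: 0.0214
```

```bash
python3 -c "
from h import *
st()"
```

```text
t 10.1 TCP [ 0.5595 -0.2351  0.0117] holder xy [22.25  0.43] rpy [-90.    0.   96.8] F holder axes [-1.23 -0.16  0.6 ] M [0.036 0.132 0.013] w 0.0214
```

Emit:
step_arm --plan '[{"grip": 1,"slide": [0,0.001,0],"spin": 0},{"grip": 1,"slide": [0,0.001,0],"spin": 0},{"grip": 1,"slide": [0,0.001,0],"spin": 0},{"grip": 1,"slide": [0,0,0],"spin": 0}]'

```text
time_s: 10.43
ee_pos: [0.5595, -0.2351, 0.0086]
eef_rot: [-1.571, -0.0, 1.69]
force: [-1.3, 0.4, 0.3]
grip_width: 0.0217
```

```bash
python3 -c "
from h import *
st()"
```

```text
t 10.43 TCP [ 0.5595 -0.2351  0.0086] holder xy [22.22  0.48] rpy [-89.99  -0.    96.8 ] F holder axes [-1.27  0.52  0.34] M [-0.016  0.173  0.014] w 0.0217
```

Turning gently (about 2 N). Continuing.

Emit:
step_arm --plan '[{"grip": 1,"slide": [0,0.0015,0],"spin": 0},{"grip": 1,"slide": [0,0.0015,0],"spin": 0},{"grip": 1,"slide": [0,0.0015,0],"spin": 0},{"grip": 1,"slide": [0,0.0015,0],"spin": 0},{"grip": 1,"slide": [0,0,0],"spin": 0}]'

```text
time_s: 10.85
ee_pos: [0.5595, -0.235, 0.0024]
eef_rot: [-1.571, -0.0, 1.689]
force: [-1.0, -0.0, -0.8]
grip_width: 0.0217
```

```bash
python3 -c "
from h import *
st()
s=cams.camera('side'); cv2.imwrite('pics/s8c.png',cv2.resize(s[260:420,230:450],None,fx=3.5,fy=3.5,interpolation=cv2.INTER_CUBIC))"
```

```text
t 10.85 TCP [ 0.5595 -0.235   0.0024] holder xy [22.21  0.54] rpy [-8.999e+01 -1.000e-02  9.680e+01] F holder axes [-0.95  0.09 -0.81] M [-0.054  0.092 -0.019] w 0.0217
```

View pics/s8c.png

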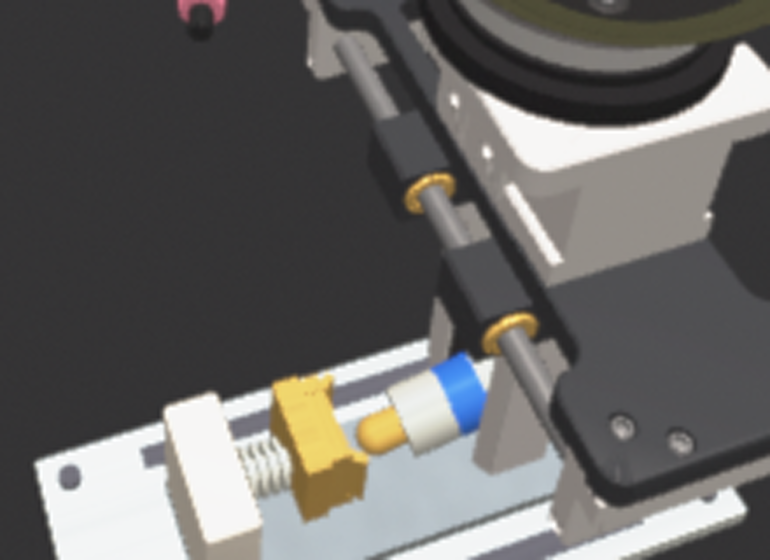

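Emit:
step_arm --plan '[{"grip": 1,"slide": [-0.0003,-0.002,0],"spin": 0},{"grip": 1,"slide": [0,-0.0025,0],"spin": 0},{"grip": 1,"slide": [0,0,0],"spin": 0},{"grip": 1,"slide": [0,0,0],"spin": 0}]' --force 15

```text
time_s: 11.23
ee_pos: [0.5597, -0.2354, 0.0075]
eef_rot: [-1.571, 0.0, 1.69]
force: [-0.4, -0.3, -0.7]
grip_width: 0.0209
```

```bash
python3 -c "
from h import *
st()
w=cams.camera('wrist');cv2.imwrite('pics/w9.png',w)
s=cams.camera('side'); cv2.imwrite('pics/s9.png',s); cv2.imwrite('pics/s9c.png',cv2.resize(s[335:415,275:395],None,fx=6.5,fy=6.5,interpolation=cv2.INTER_CUBIC))
cv2.imwrite('pics/w9c.png',cv2.resize(w[60:360,200:360],None,fx=3,fy=2,interpolation=cv2.INTER_CUBIC))"
```

```text
t 11.23 TCP [ 0.5597 -0.2354  0.0075] holder xy [22.4   0.16] rpy [-9.002e+01  1.000e-02  9.680e+01] F holder axes [-0.46 -0.28 -0.75] M [-0.012  0.007 -0.06 ] w 0.0209
```

View pics/s9c.png

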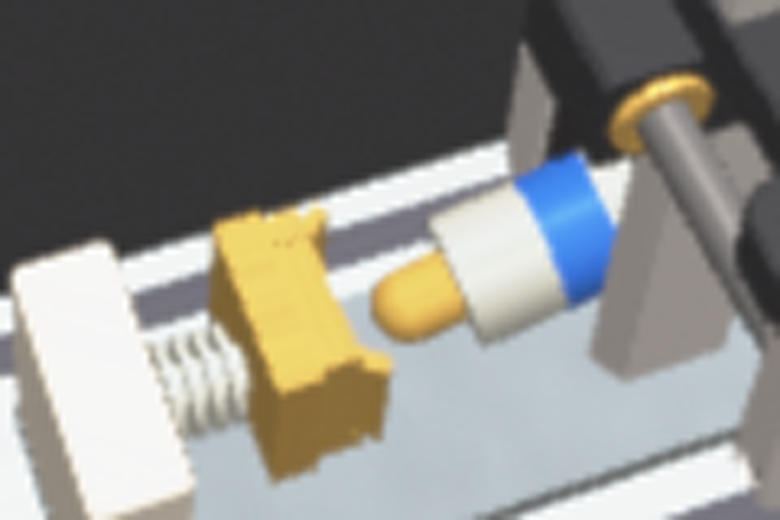

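View pics/w9c.png

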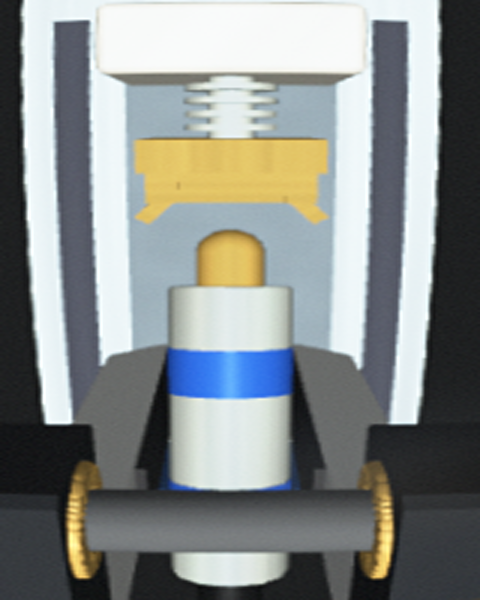

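```bash
cat >> h.py <<'E'
def sidept(px,y=0.0):
    o,d=ray("side",px); n=np.array([EY[0],EY[1],0]); p0=np.array([*OH,0])+n*y
    p=o+d*((p0-o)@n)/(d@n); return np.array([*WH(p),round(p[2]*1000,2)])
E
python3 - <<'E'
from h import *
f=lambda p:(p[0]/6.5-.5+.5/6.5+275,p[1]/6.5-.5+.5/6.5+335)
for n,p in {"sphere c":(407,302),"rim c":(462,279),"band L c":(543,245),"band R c":(598,220),"cup roof front far":(300,215),"cup roof near":(355,355)}.items(): print(n,sidept(f(p)))
for n,p,y,z in (("cup roof far",(298,240),0,.065),("cup roof near",(352,362),0,.065)): print(n,WH(plane("side",f(p),z)))
E
```

```text
sphere c [-15.94   0.    49.13]
rim c [-5.88  0.   50.91]
band L c [ 9.04  0.   53.58]
band R c [19.17  0.   56.06]
cup roof front far [-37.49   0.    87.69]
cup roof near [-24.69  -0.    36.68]
cup roof far [-33.46   7.95]
cup roof near [-33.08 -14.08]
```

Emit:
step_arm --plan '[{"grip": 1,"slide": [0,0.002,0.002],"spin": 0},{"grip": 1,"slide": [0,0,0.003],"spin": 0},{"grip": 1,"slide": [0,0,0.003],"spin": 0},{"grip": 1,"slide": [0,0,0.003],"spin": 0},{"grip": 1,"slide": [0,0,0.002],"spin": 0},{"grip": 1,"slide": [0,0,0.001],"spin": 0},{"grip": 1,"slide": [0,0,0],"spin": 0}]'

```text
time_s: 11.92
ee_pos: [0.5455, -0.2371, 0.0054]
eef_rot: [-1.571, 0.0, 1.689]
force: [0.4, -0.3, -1.4]
grip_width: 0.0217
```

```bash
python3 -c "
from h import *
st()
s=cams.camera('side'); cv2.imwrite('pics/s10c.png',cv2.resize(s[335:415,275:395],None,fx=6.5,fy=6.5,interpolation=cv2.INTER_CUBIC))
st()"
```

```text
t 11.92 TCP [ 0.5455 -0.2371  0.0054] holder xy [8.08 0.12] rpy [-90.     0.    96.79] F holder axes [ 0.37 -0.34 -1.37] M [ 0.051 -0.036 -0.02 ] w 0.0217
t 11.97 TCP [ 0.5457 -0.2371  0.0054] holder xy [8.26 0.14] rpy [-9.001e+01  1.000e-02  9.680e+01] F holder axes [-0.13  0.04 -1.32] M [0.038 0.003 0.005] w 0.0216
```

View pics/s10c.png

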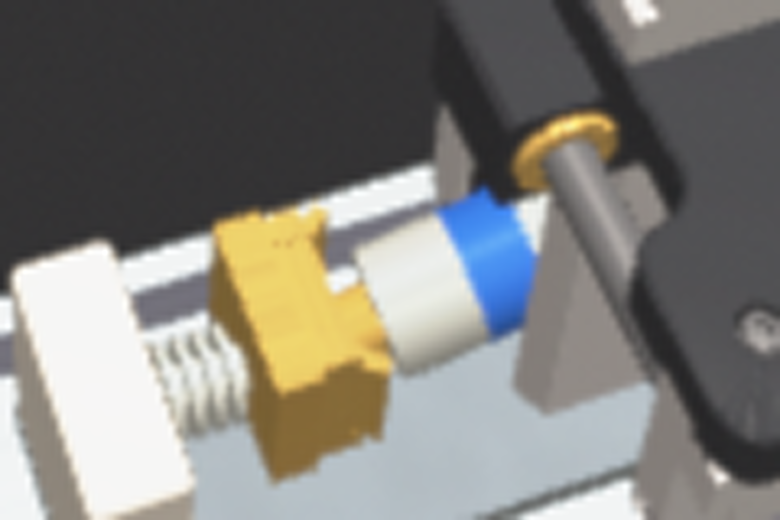

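Emit:
step_arm --plan '[{"grip": 1,"slide": [0,0,0.001],"spin": 0},{"grip": 1,"slide": [0,0,0.001],"spin": 0},{"grip": 1,"slide": [0,0,0.001],"spin": 0},{"grip": 1,"slide": [0,0,0],"spin": 0}]'

```text
time_s: 12.3
ee_pos: [0.5429, -0.2374, 0.0054]
eef_rot: [-1.572, 0.0, 1.689]
force: [1.6, 0.5, -0.7]
grip_width: 0.0213
```

Emit:
step_arm --plan '[{"grip": 1,"slide": [0,0,0.001],"spin": 0},{"grip": 1,"slide": [0,0,0],"spin": 0}]'

```text
time_s: 12.47
ee_pos: [0.5419, -0.2375, 0.0054]
eef_rot: [-1.571, 0.0, 1.69]
force: [3.0, -0.1, -1.6]
grip_width: 0.0216
```

Emit:
step_arm --plan '[{"grip": 1,"slide": [0,0,0.001],"spin": 0},{"grip": 1,"slide": [0,0,0],"spin": 0}]'

```text
time_s: 12.63
ee_pos: [0.5408, -0.2376, 0.0053]
eef_rot: [-1.571, 0.0, 1.69]
force: [3.1, 0.1, -1.8]
grip_width: 0.0216
```

```bash
python3 -c "
from h import *
st()"
```

```text
t 12.63 TCP [ 0.5408 -0.2376  0.0053] holder xy [3.36 0.16] rpy [-9.002e+01  1.000e-02  9.680e+01] F holder axes [ 3.09 -0.24 -1.77] M [ 0.101 -0.69  -0.039] w 0.0216
```

Emit:
step_arm --plan '[{"grip": 1,"slide": [0,0,0.001],"spin": 0},{"grip": 1,"slide": [0,0,0.001],"spin": 0},{"grip": 1,"slide": [0,0,0.001],"spin": 0},{"grip": 1,"slide": [0,0,0],"spin": 0}]'

```text
time_s: 12.97
ee_pos: [0.5379, -0.238, 0.0054]
eef_rot: [-1.571, 0.0, 1.689]
force: [4.5, 1.1, -1.0]
grip_width: 0.0213
```

```bash
python3 -c "
from h import *
st()"
```

```text
t 12.97 TCP [ 0.5379 -0.238   0.0054] holder xy [0.41 0.13] rpy [-9.004e+01  1.000e-02  9.680e+01] F holder axes [ 4.56  0.56 -0.96] M [ 0.259 -0.889  0.007] w 0.0213
```

Emit:
step_arm --plan '[{"grip": 1,"slide": [0,0,0.001],"spin": 0},{"grip": 1,"slide": [0,0,0.001],"spin": 0},{"grip": 1,"slide": [0,0,0],"spin": 0},{"grip": 1,"slide": [0,0,0],"spin": 0}]'

```text
time_s: 13.3
ee_pos: [0.5362, -0.2383, 0.0055]
eef_rot: [-1.572, 0.0, 1.689]
force: [6.5, 1.0, -0.6]
grip_width: 0.0214
```

```bash
python3 -c "
from h import *
st()
s=cams.camera('side'); cv2.imwrite('pics/s11c.png',cv2.resize(s[335:415,275:395],None,fx=6.5,fy=6.5,interpolation=cv2.INTER_CUBIC))
w=cams.camera('wrist');cv2.imwrite('pics/w11c.png',cv2.resize(w[60:360,200:360],None,fx=3,fy=2,interpolation=cv2.INTER_CUBIC))"
```

```text
t 13.3 TCP [ 0.5362 -0.2383  0.0055] holder xy [-1.31  0.09] rpy [-9.007e+01  2.000e-02  9.680e+01] F holder axes [ 6.56  0.2  -0.62] M [ 0.24  -1.109 -0.032] w 0.0214
```

View pics/s11c.png

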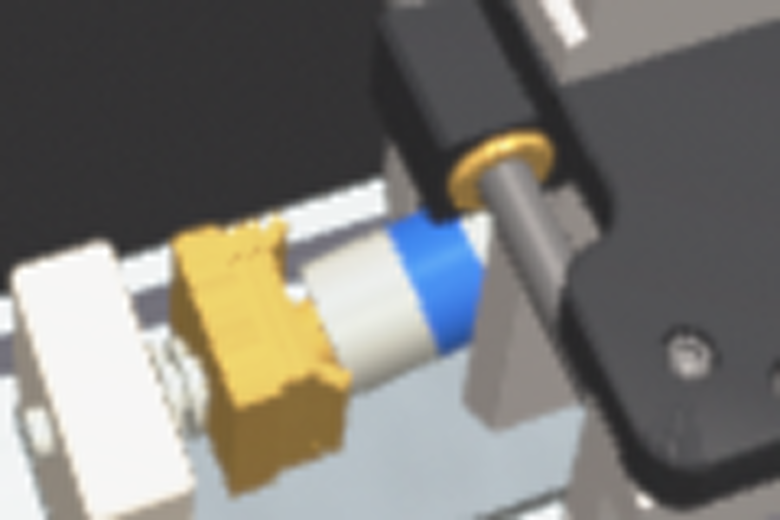

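View pics/w11c.png

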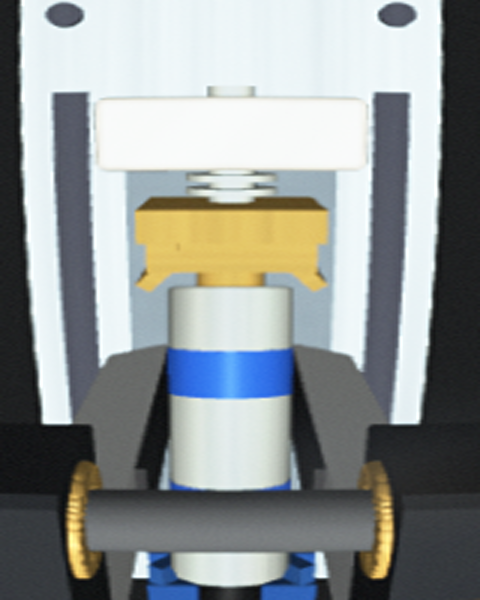

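Emit:
step_arm --plan '[{"grip": 1,"slide": [0,0.0005,0.0006],"spin": 0},{"grip": 1,"slide": [0,0.001,0.0006],"spin": 0},{"grip": 1,"slide": [0,0.001,0],"spin": 0},{"grip": 1,"slide": [0,0.001,0],"spin": 0},{"grip": 1,"slide": [0,0,0],"spin": 0},{"grip": 1,"slide": [0,0,0],"spin": 0}]'

```text
time_s: 13.9
ee_pos: [0.5352, -0.2385, 0.0022]
eef_rot: [-1.572, 0.001, 1.69]
force: [6.0, 1.7, 1.1]
grip_width: 0.0214
```

```bash
python3 -c "
from h import *
st()"
```

```text
t 13.9 TCP [ 0.5352 -0.2385  0.0022] holder xy [-2.3   0.01] rpy [-9.009e+01  4.000e-02  9.680e+01] F holder axes [6.18 1.02 1.06] M [ 0.193 -1.079 -0.009] w 0.0214
```

Emit:
step_arm --plan '[{"grip": 1,"slide": [0,0.001,0],"spin": 0},{"grip": 1,"slide": [0,0.001,0],"spin": 0},{"grip": 1,"slide": [0,0,0],"spin": 0},{"grip": 1,"slide": [0,0,0],"spin": 0}]'

```text
time_s: 14.23
ee_pos: [0.5351, -0.2385, 0.0002]
eef_rot: [-1.572, 0.001, 1.69]
force: [6.0, 0.2, 1.0]
grip_width: 0.0217
```

```bash
python3 -c "
from h import *
st()
s=cams.camera('side'); cv2.imwrite('pics/s12c.png',cv2.resize(s[335:415,275:435],None,fx=5,fy=5,interpolation=cv2.INTER_CUBIC))
w=cams.camera('wrist');cv2.imwrite('pics/w12c.png',cv2.resize(w[60:360,200:360],None,fx=3,fy=2,interpolation=cv2.INTER_CUBIC))"
```

```text
t 14.23 TCP [ 5.351e-01 -2.385e-01  2.000e-04] holder xy [-2.37  0.01] rpy [-9.008e+01  4.000e-02  9.681e+01] F holder axes [ 6.02 -0.48  1.02] M [ 0.221 -1.102  0.028] w 0.0217
```

View pics/s12c.png

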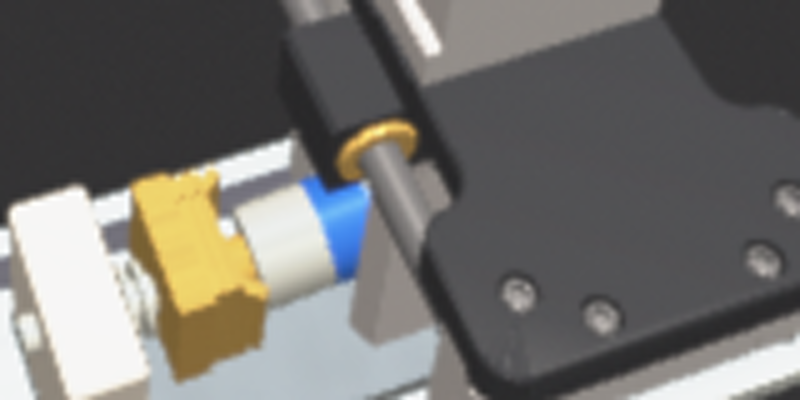

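View pics/w12c.png

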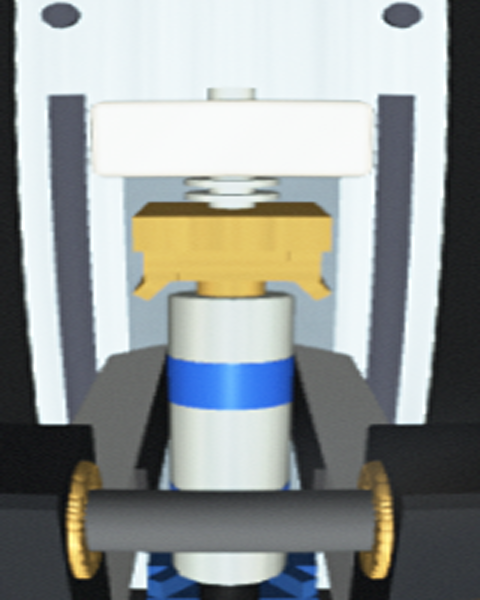

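```bash
python3 - <<'E'
from h import *
st()
s=cams.camera("side"); cv2.imwrite("pics/s13.png",s); r=cv2.imread("pics/s9.png")
a=cv2.resize(r[358:412,272:342],None,fx=5.5,fy=9,interpolation=cv2.INTER_CUBIC)[:560]; b=cv2.resize(s[358:412,272:342],None,fx=5.5,fy=9,interpolation=cv2.INTER_CUBIC)[:560]
cv2.imwrite("pics/cmp.png",np.hstack([a,b]))
for n,im in (("rest",r),("now",s)):
    h=cv2.cvtColor(im,cv2.COLOR_BGR2HSV); m=cv2.inRange(h,(12,100,50),(28,255,255)); q=m*0; q[355:415,290:345]=m[355:415,290:345]
    # left edge of brass per row
    L=[(y,np.where(q[y])[0].min()) for y in range(373,398) if q[y].any()]
    p=np.polyfit([y for y,_ in L],[x for _,x in L],1); print(n,p, [np.polyval(p,y).round(2) for y in (373,385,397)])
o=plane("side",(301,378),.06); print((WH(plane("side",(302,378),.06))-WH(o)))
E
```

```text
t 14.33 TCP [ 5.352e-01 -2.385e-01  2.000e-04] holder xy [-2.36 -0.01] rpy [-9.008e+01  4.000e-02  9.680e+01] F holder axes [6.47 0.39 1.44] M [ 0.196 -1.058 -0.023] w 0.0216
rest [  0.34769231 176.77846154] [np.float64(306.47), np.float64(310.64), np.float64(314.81)]
now [  0.29 191.95] [np.float64(300.12), np.float64(303.6), np.float64(307.08)]
[ 1.03 -0.34]
```

View pics/cmp.png

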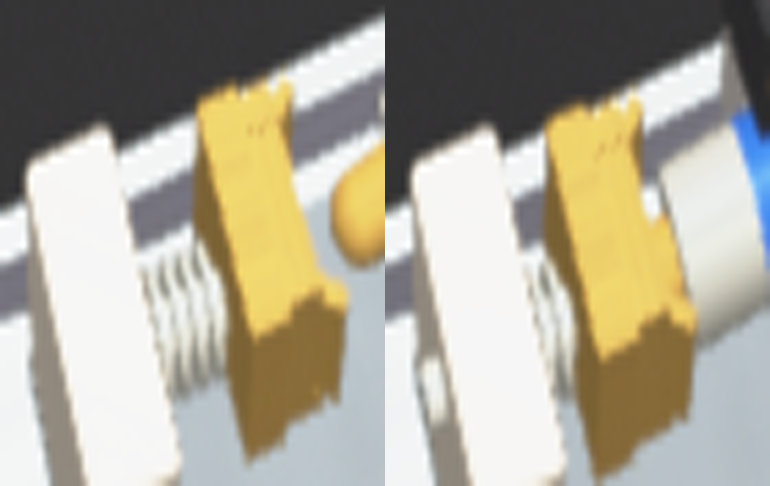

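```bash
python3 - <<'E'
from h import *
a=np.array(proj("side",HW(-.046,.0,.060)));b=np.array(proj("side",HW(-.056,0,.060))); print(a,b,(b-a)/10)
E
```

```text
[312.10664018 384.07647653] [303.31843879 386.89203644] [-0.87882014  0.28155599]
```

Emit:
step_arm --plan '[{"grip": 1,"slide": [0,0,0.0006],"spin": 0},{"grip": 1,"slide": [0,0.0007,0],"spin": 0},{"grip": 1,"slide": [0,0.0007,0],"spin": 0},{"grip": 1,"slide": [0,0.0006,0],"spin": 0},{"grip": 1,"slide": [0,0,0],"spin": 0}]'

```text
time_s: 14.8
ee_pos: [0.5345, -0.2385, -0.0019]
eef_rot: [-1.572, 0.001, 1.69]
force: [6.7, 1.7, 1.3]
grip_width: 0.0219
```

```bash
python3 -c "
from h import *
st()"
```

```text
t 14.8 TCP [ 0.5345 -0.2385 -0.0019] holder xy [-2.99  0.01] rpy [-9.008e+01  4.000e-02  9.680e+01] F holder axes [6.86 0.9  1.28] M [ 0.228 -1.071  0.004] w 0.0219
```

Still gentle (about 3 N down, 7 N spring). Continuing to lower.

Emit:
step_arm --plan '[{"grip": 1,"slide": [0,0.0007,0],"spin": 0},{"grip": 1,"slide": [0,0.0007,0],"spin": 0},{"grip": 1,"slide": [0,0.0006,0],"spin": 0},{"grip": 1,"slide": [0,0,0],"spin": 0}]'

```text
time_s: 15.13
ee_pos: [0.5344, -0.2385, -0.004]
eef_rot: [-1.572, 0.001, 1.69]
force: [6.4, 0.6, 0.6]
grip_width: 0.0213
```

```bash
python3 -c "
from h import *
st()
s=cams.camera('side'); cv2.imwrite('pics/s14c.png',cv2.resize(s[335:415,275:435],None,fx=5,fy=5,interpolation=cv2.INTER_CUBIC))
w=cams.camera('wrist');cv2.imwrite('pics/w14c.png',cv2.resize(w[60:400,180:380],None,fx=3,fy=1.7,interpolation=cv2.INTER_CUBIC))"
```

```text
t 15.13 TCP [ 0.5344 -0.2385 -0.004 ] holder xy [-3.08  0.05] rpy [-9.006e+01  3.000e-02  9.681e+01] F holder axes [ 6.44 -0.2   0.57] M [ 0.125 -1.096  0.018] w 0.0213
```

View pics/s14c.png

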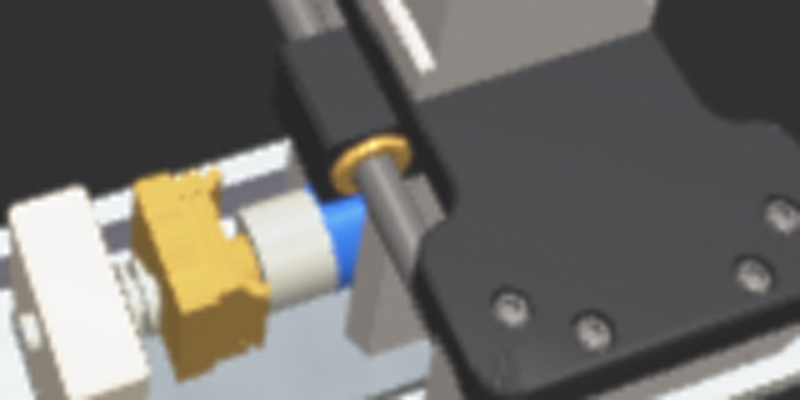

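View pics/w14c.png

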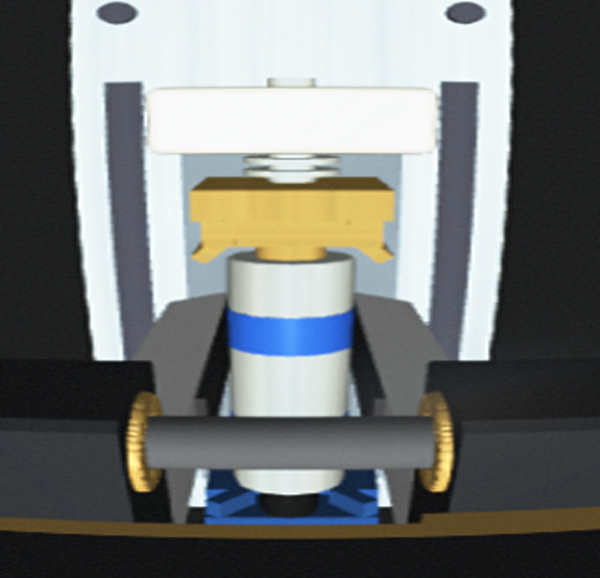

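Emit:
step_arm --plan '[{"grip": 1,"slide": [0,0.0006,0],"spin": 0},{"grip": 1,"slide": [0,0.0006,0],"spin": 0},{"grip": 1,"slide": [0,0,0],"spin": 0},{"grip": 1,"slide": [0,0,0],"spin": 0}]'

```text
time_s: 15.57
ee_pos: [0.5344, -0.2385, -0.0051]
eef_rot: [-1.572, 0.0, 1.69]
force: [6.2, 1.3, 0.7]
grip_width: 0.0218
```

```bash
python3 -c "
from h import *
st()"
```

```text
t 15.57 TCP [ 0.5344 -0.2385 -0.0051] holder xy [-3.12  0.05] rpy [-9.006e+01  3.000e-02  9.680e+01] F holder axes [6.28 0.54 0.7 ] M [ 0.201 -0.977  0.   ] w 0.0218
```

Emit:
step_arm --plan '[{"grip": 1,"slide": [0,0.0006,0],"spin": 0},{"grip": 1,"slide": [0,0,0],"spin": 0},{"grip": 1,"slide": [0,0,0],"spin": 0}]'

```text
time_s: 15.82
ee_pos: [0.5344, -0.2386, -0.0057]
eef_rot: [-1.572, 0.001, 1.689]
force: [5.6, 0.9, 1.2]
grip_width: 0.0216
```

Emit:
step_arm --plan '[{"grip": 1,"slide": [0,0.0006,0],"spin": 0},{"grip": 1,"slide": [0,0,0],"spin": 0},{"grip": 1,"slide": [0,0,0],"spin": 0}]'

```text
time_s: 16.07
ee_pos: [0.5345, -0.2386, -0.0058]
eef_rot: [-1.572, 0.001, 1.69]
force: [4.5, 1.6, 5.4]
grip_width: 0.021
```

```bash
python3 -c "
from h import *
st()
s=cams.camera('side'); cv2.imwrite('pics/s15.png',s)
t=cams.camera('top'); cv2.imwrite('pics/t15c.png',cv2.resize(t[130:270,340:500],None,fx=4,fy=4,interpolation=cv2.INTER_CUBIC))
w=cams.camera('wrist');cv2.imwrite('pics/w15.png',w);cv2.imwrite('pics/w15c.png',cv2.resize(w[160:400,210:350],None,fx=4,fy=2.4,interpolation=cv2.INTER_CUBIC))"
```

```text
t 16.07 TCP [ 0.5345 -0.2386 -0.0058] holder xy [-2.98 -0.03] rpy [-9.008e+01  4.000e-02  9.680e+01] F holder axes [4.63 1.08 5.44] M [ 0.362 -0.715 -0.074] w 0.021
```

View pics/w15c.png

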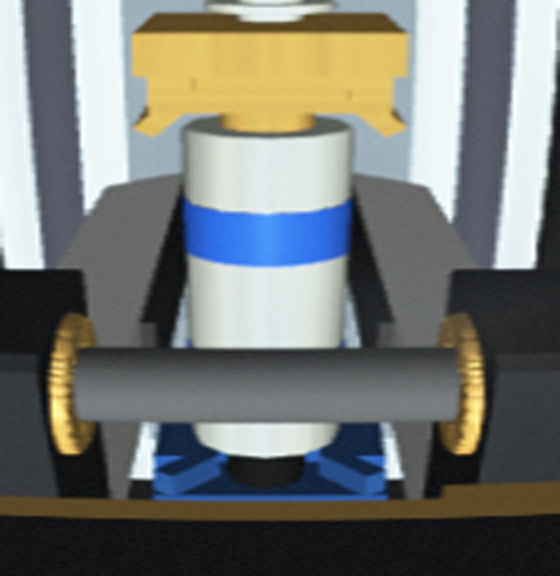

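Emit:
step_arm --plan '[{"grip": 1,"slide": [0,-0.0005,0],"spin": 0},{"grip": 1,"slide": [0,0,0],"spin": 0},{"grip": 1,"slide": [0,0,0],"spin": 0}]' --force 8

```text
time_s: 16.47
ee_pos: [0.5344, -0.2386, -0.0058]
eef_rot: [-1.572, 0.001, 1.689]
force: [5.6, 0.8, 2.4]
grip_width: 0.0217
```

Emit:
step_arm --plan '[{"grip": 1,"slide": [0,0,0],"spin": 0},{"grip": 1,"slide": [0,0,0],"spin": 0},{"grip": 1,"slide": [0,0,0],"spin": 0}]' --force 3

```text
time_s: 16.72
ee_pos: [0.534, -0.2386, -0.0059]
eef_rot: [-1.571, 0.0, 1.689]
force: [3.5, 0.2, 2.8]
grip_width: 0.0219
```

```bash
python3 -c "
from h import *
st()"
```

```text
t 16.72 TCP [ 0.534  -0.2386 -0.0059] holder xy [-3.47  0.05] rpy [-9.002e+01  2.000e-02  9.680e+01] F holder axes [ 3.53 -0.25  2.84] M [ 0.028 -0.577 -0.023] w 0.0219
```

Emit:
step_arm --plan '[{"grip": 0.4,"slide": [0,0,0],"spin": 0},{"grip": 0.3,"slide": [0,0,0],"spin": 0},{"grip": 0.1,"slide": [0,0,0],"spin": 0},{"grip": -0.1,"slide": [0,0,0],"spin": 0},{"grip": -0.1,"slide": [0,0,0],"spin": 0},{"grip": -0.1,"slide": [0,0,0],"spin": 0}]'

```text
time_s: 17.22
ee_pos: [0.5338, -0.2384, -0.0063]
eef_rot: [-1.571, -0.0, 1.689]
force: [0.8, 1.0, 0.2]
grip_width: 0.0513
```

```bash
python3 -c "
from h import *
st()
s=cams.camera('side'); cv2.imwrite('pics/s16c.png',cv2.resize(s[335:415,275:435],None,fx=5,fy=5,interpolation=cv2.INTER_CUBIC))
w=cams.camera('wrist');cv2.imwrite('pics/w16c.png',cv2.resize(w[160:400,210:350],None,fx=4,fy=2.4,interpolation=cv2.INTER_CUBIC))"
```

```text
t 17.22 TCP [ 0.5338 -0.2384 -0.0063] holder xy [-3.65  0.21] rpy [-8.998e+01 -1.000e-02  9.680e+01] F holder axes [0.89 0.87 0.22] M [0.036 0.023 0.02 ] w 0.0513
```

View pics/w16c.png

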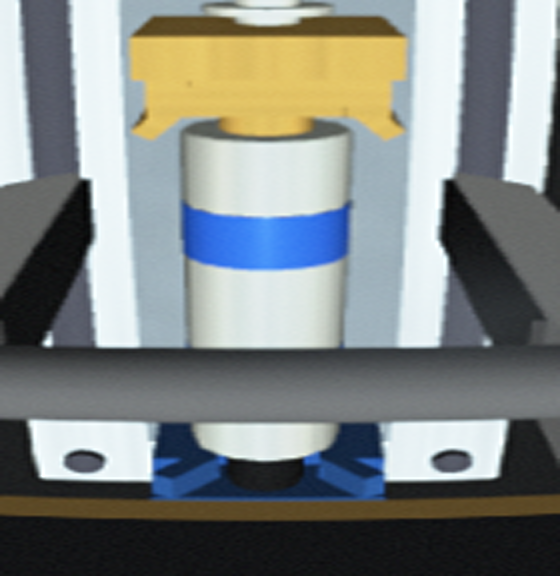

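View pics/s16c.png

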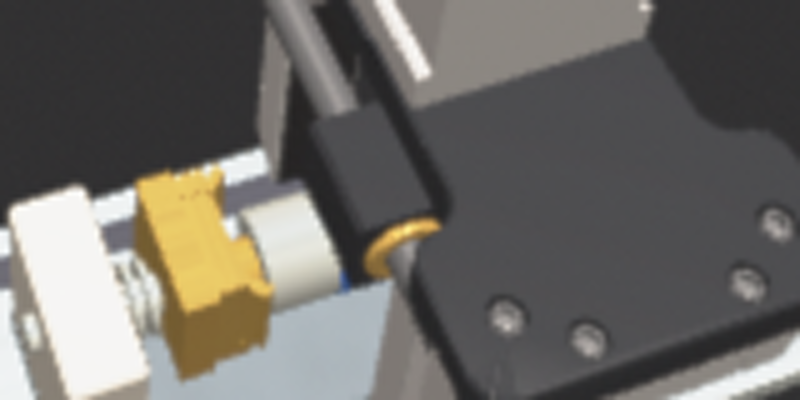

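Released and stable; now straight up, then back off and look.

Emit:
step_arm --plan '[{"grip": -0.1,"slide": [0,-0.005,0],"spin": 0},{"grip": -0.1,"slide": [0,-0.01,0],"spin": 0},{"grip": -0.1,"slide": [0,-0.015,0],"spin": 0},{"grip": -0.1,"slide": [0,-0.02,0],"spin": 0},{"grip": -0.1,"slide": [0,-0.025,0],"spin": 0},{"grip": -0.1,"slide": [0,-0.025,0],"spin": 0},{"grip": -0.1,"slide": [0,-0.025,0],"spin": 0},{"grip": -0.1,"slide": [0,-0.025,0],"spin": 0},{"grip": -0.1,"slide": [0,-0.01,0.02],"spin": 0},{"grip": -0.1,"slide": [0,0,0.03],"spin": 0},{"grip": -0.1,"slide": [0,0,0.03],"spin": 0},{"grip": -0.1,"slide": [0,0,0.03],"spin": 0},{"grip": -0.1,"slide": [0,0,0.03],"spin": 0},{"grip": -0.1,"slide": [0,0,0.02],"spin": 0},{"grip": -0.1,"slide": [0,0,0],"spin": 0},{"grip": -0.1,"slide": [0,0,0],"spin": 0}]'

```text
time_s: 18.65
ee_pos: [0.3749, -0.2578, 0.1551]
eef_rot: [-1.572, 0.001, 1.688]
force: [-0.7, -0.1, 0.6]
grip_width: 0.0516
```

```bash
python3 -c "
from h import *
st()
s=cams.camera('side'); cv2.imwrite('pics/s17.png',s);cv2.imwrite('pics/s17c.png',cv2.resize(s[320:420,235:445],None,fx=3.8,fy=5,interpolation=cv2.INTER_CUBIC))
t=cams.camera('top'); cv2.imwrite('pics/t17.png',t); cv2.imwrite('pics/t17c.png',cv2.resize(t[140:260,380:480],None,fx=4.8,fy=4.8,interpolation=cv2.INTER_CUBIC))"
```

```text
t 18.65 TCP [ 0.3749 -0.2578  0.1551] holder xy [-163.74   -0.19] rpy [-9.008e+01  8.000e-02  9.673e+01] F holder axes [-0.71 -0.03  0.59] M [-0.007 -0.038 -0.029] w 0.0516
```

View pics/s17c.png

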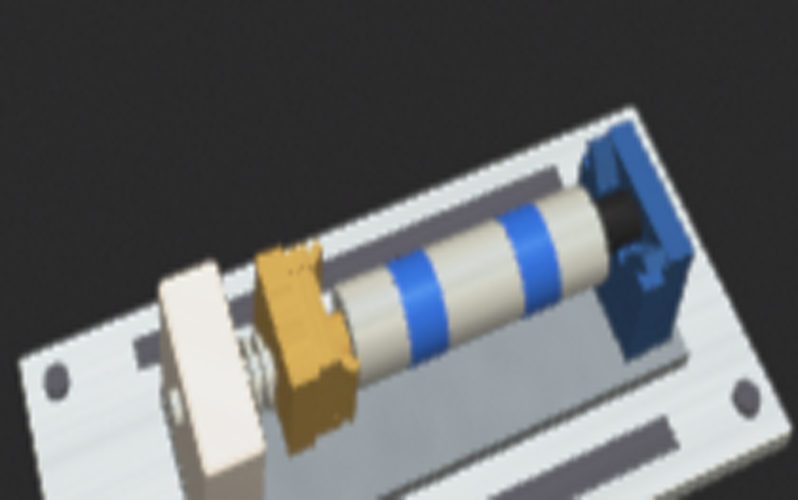

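View pics/t17c.png

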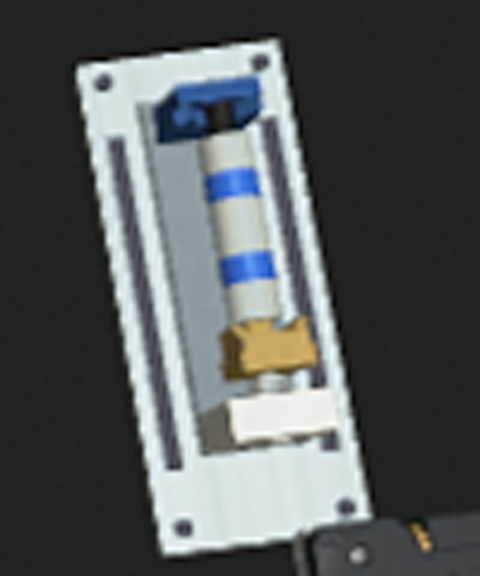

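View pics/s17.png

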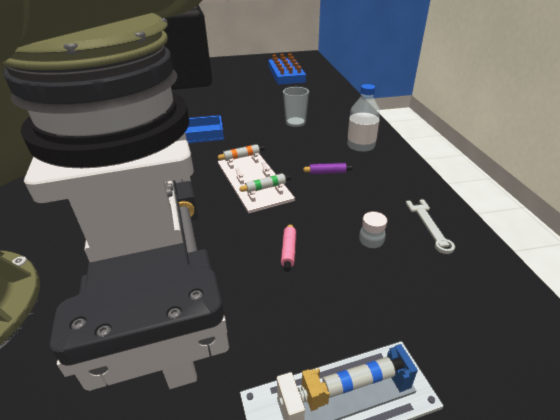

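```bash
python3 - <<'E'
from h import *
def b(n,box):
    im=cv2.imread(f"pics/{n}17.png");h=cv2.cvtColor(im,cv2.COLOR_BGR2HSV); m=cv2.inRange(h,(100,150,150),(125,255,255)); x0,x1,y0,y1=box; q=m*0; q[y0:y1,x0:x1]=m[y0:y1,x0:x1]
    k,l,st_,ce=cv2.connectedComponentsWithStats(q); return [(st_[i,4],ce[i]) for i in range(1,k) if st_[i,4]>25]
T=b("t",(418,442,170,202)); S=b("s",(330,385,350,400)); print(T,S)
T=sorted(T,key=lambda a:-a[1][1])[:2]; S=sorted(S,key=lambda a:a[1][0])[:2]
P=[tri(t[1],s[1]) for t,s in zip(T,S)]
for p in P: print(WH(p[0]),p[0][2],p[1])
d=P[1][0]-P[0][0]; print("tilt deg",np.degrees(np.arctan2(d[2],np.hypot(*d[:2]))),"yaw",np.degrees(np.arctan2(d[1],d[0])),"centre",WH((P[0][0]+P[1][0])/2))
E
```

```text
[(np.int32(41), array([428.29268293, 177.92682927])), (np.int32(45), array([431.51111111, 195.33333333]))] [(np.int32(165), array([374.8       , 369.69090909])), (np.int32(174), array([345.33908046, 379.48275862]))]
[-6.81 -0.69] 0.04824779507002097 0.0008992305847207829
[29.49 -0.72] 0.04888269928146488 0.0010714669119275212
tilt deg 1.0019670802762182 yaw 6.745230587958095 centre [11.34 -0.71]
```

```bash
python3 - <<'E'
from h import *
for z in (.046,.049):
  print(z,"top",[WH(plane("top",p,z)) for p in ((428.29,177.93),(431.51,195.33))],"side",[WH(plane("side",p,z)) for p in ((374.8,369.7),(345.34,379.48))])
s=cv2.imread("pics/s17.png"); cv2.imwrite("pics/s17z.png",cv2.resize(s[338:395,375:425],None,fx=10,fy=10,interpolation=cv2.INTER_CUBIC))
E
```

```text
0.046 top [array([29.55, -1.5 ]), array([-6.88, -1.33])] side [array([31.22,  0.59]), array([-5.64,  0.35])]
0.049 top [array([28.93, -0.5 ]), array([-7.38, -0.33])] side [array([30.  , -0.84]), array([-6.59, -1.08])]
```

View pics/s17z.png

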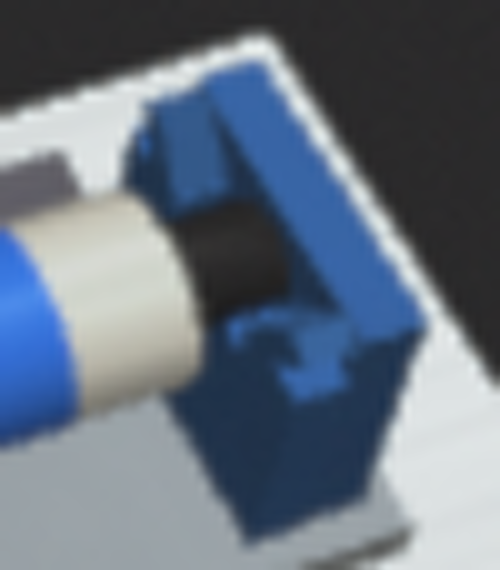

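```bash
python3 - <<'E'
from h import *
ft=lambda p:(p[0]/4.8-.5+.5/4.8+380,p[1]/4.8-.5+.5/4.8+140)
fs=lambda p:(p[0]/3.8-.5+.5/3.8+235,p[1]/5-.5+.1+320)
for a,b,n in (((184,527),(57,381),"screw spring+y z8"),((260,62),(747,398),"screw stop-y z8"),((180,88),(628,122),"stop back +y z54"),((258,78),(691,250),"stop back -y z54"),((230,398),(163,276),"block +y top back?")):
    p,e=tri(ft(a),fs(b)); print(n,WH(p),(p[2]*1000).round(1),(e*1000).round(1))
E
```

```text
screw spring+y z8 [-109.41   34.55] 9.1 0.6
screw stop-y z8 [ 90.56 -35.19] 9.6 0.0
stop back +y z54 [71.64 16.2 ] 54.8 0.4
stop back -y z54 [ 72.17 -17.42] 53.8 0.2
block +y top back? [-70.04  21.65] 60.1 16.0
```

```bash
python3 - <<'E'
from h import *
f=lambda p:(p[0]/10-.45+375,p[1]/10-.45+338)
fs=lambda p:(p[0]/3.8-.5+.5/3.8+235,p[1]/5-.5+.1+320)
for n,p in (("tail rim c",(168,290)),("stub end c",(272,258)),): print(n,sidept(f(p)),WH(plane("side",f(p),.046)))
for n,p in (("nose rim c",(350,334)),("band1L",(403,310)),("band1R",(430,303)),("band2L",(515,262)),("band2R",(543,255)),("tail rim",(592,238))): print(n,sidept(fs(p)))
for n,p in (("wall top -x edge far",(205,85)),("wall top -x near",(360,345))): print(n,WH(plane("side",f(p),.054)))
E
```

```text
tail rim c [52.87  0.   42.09] [51.09 -1.84]
stub end c [66.65  0.   41.65] [64.53 -2.05]
nose rim c [-28.16   0.    44.77]
band1L [-11.41   0.    45.37]
band1R [-2.54  0.   43.32]
band2L [25.1   0.   45.43]
band2R [34.81  0.   43.14]
tail rim [51.8   0.   41.28]
wall top -x edge far [64.99 16.02]
wall top -x near [ 64.28 -18.03]
```

```bash
python3 -c "
from station import hand_in
print(hand_in())"
```

```text
the job is handed in; nothing more can be done
None
```

The blue-banded cartridge is loaded in the bench holder and handed in. It lies nose in the spring cup, tail in the blue end pocket. I used about 19 s of the 72 s, and no verdict was reported.

**What I did**
- The first close missed: the fingers shut just above the cartridge, because the real fingertips sit about 35 mm higher than the reported TCP. Nothing moved. I measured the difference and gripped again lower down.
- I tilted the cartridge about 13° tail-up by lowering its barrel lightly onto the top of the end stop, about 2 N.
- I pressed the nose into the cup until the spring was in about 7 to 8 mm, reading 6 to 7 N. Then I lowered the tail until the grip bottomed out at about 7 N down. My estimate of the highest total contact force is about 14 N, below the 20 N limit.
- I slackened the grip in steps, opened the fingers and backed the arm well clear.

**Last checks**
- **Seating:** the final pictures show the tail stub in the pocket against the stop, with the cup still pressed in.
- **Position:** the blue bands put the centre about 0.7 mm off the midline and about 11 mm along x. The axis is within 0.1° of the holder's.
- **Other items:** the other two cartridges and the jar look unmoved in the side view. I did not measure them again.

**Where the checks disagreed**
- **Height:** the two camera views together give 48.5 mm, about 47.5 mm after removing a 1 mm bias seen on the plate screws. The force-felt bottom gave about 45.3 mm. Nominal is 46 mm, and the allowed range is 43.5 to 48.5 mm.
- **Tilt:** the two-view measurement gives 1° tail-up, and a side-view estimate gives about 2° tail-down.
- **Offset along x:** the stop's edges suggest a cradle offset of 8 to 9 mm, against 11 mm from the bands.

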